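Peg the glued joints in the jig and start the glue timer

TASK

First turn the timer's dial knob until its pointer is on the zero mark. Then lay every T-joint flat in a bay of its own in the pegging jig, and only when all of them are in, take the mallet and knock each peg down flush with the wood (drive pegs with the mallet only, never with the gripper). Stand the mallet back on its cork pad the way it stood, and last of all push the timer's plunger fully down and let go; leave the dial at zero and the other things on the bench alone.

Things in the scene. Friction and masses are not known exactly. Their poses are not given: they have to be found in the camera images.
- block1: a glued T-joint of two wooden bars, all 36 mm thick, lying flat. Crossbar 44 x 76 mm (x, y), centred on the origin; leg 40 mm wide (y), running from the crossbar to 92 mm from the origin along -x. Mass about 0.24 kg. Origin: underside, right below the peg, which stands in the middle of the crossbar. Some starts have two of these blocks, some three; an absent one is None
- block2: a glued T-joint of two wooden bars, all 36 mm thick, lying flat. Crossbar 44 x 76 mm (x, y), centred on the origin; leg 40 mm wide (y), running from the crossbar to 92 mm from the origin along -x. Mass about 0.24 kg. Origin: underside, right below the peg, which stands in the middle of the crossbar. Some starts have two of these blocks, some three; an absent one is None
- block3: a glued T-joint of two wooden bars, all 36 mm thick, lying flat. Crossbar 44 x 76 mm (x, y), centred on the origin; leg 40 mm wide (y), running from the crossbar to 92 mm from the origin along -x. Mass about 0.24 kg. Origin: underside, right below the peg, which stands in the middle of the crossbar. Some starts have two of these blocks, some three; an absent one is None
- peg1: the dark round wooden peg of block 1, 16 mm diameter; this frame coincides with the block's when the peg is undriven and sinks with it; its top is 54 mm above this origin
- peg2: the dark round wooden peg of block 2, 16 mm diameter; this frame coincides with the block's when the peg is undriven and sinks with it; its top is 54 mm above this origin
- peg3: the dark round wooden peg of block 3, 16 mm diameter; this frame coincides with the block's when the peg is undriven and sinks with it; its top is 54 mm above this origin
- drive1 (a joint): (m) how far peg 1 has been driven into block 1: 0 as made (stands 18 mm proud), 0.018 flush with the block's top; starts at 0 to 0.005. About 4 N of friction and a weak spring (2 N at the end) resist it; it stays where it is left. None if the block is absent
- drive2 (a joint): (m) how far peg 2 has been driven into block 2: 0 as made (stands 18 mm proud), 0.018 flush with the block's top; starts at 0 to 0.005. About 4 N of friction and a weak spring (2 N at the end) resist it; it stays where it is left. None if the block is absent
- drive3 (a joint): (m) how far peg 3 has been driven into block 3: 0 as made (stands 18 mm proud), 0.018 flush with the block's top; starts at 0 to 0.005. About 4 N of friction and a weak spring (2 N at the end) resist it; it stays where it is left. None if the block is absent
- bay1 (a point): bay 1 (-y side) of the fixed pegging jig; on the board's top face, where a seated block's origin lies, leg along this frame's -x. The jig: a plywood board 150 x 300 mm (x, y), 12 mm thick, three like bays 98 mm apart along y. Any block may go in any bay
- bay2 (a point): bay 2 (middle) of the jig; on the board's top face, where a seated block's origin lies, leg along this frame's -x. Strips 14 mm high hold the blocks: a long one along the far edge, its face 25 mm on the +x side of the bay points, and two short ones per bay, 66 to 94 mm on the -x side, with a 46 mm gap for the leg's end
- bay3 (a point): bay 3 (+y side) of the jig; on the board's top face, where a seated block's origin lies, leg along this frame's -x. A seated block has 3 mm to spare on each side of its leg and between its crossbar and the long strip
- mallet: joiner's wooden mallet, standing on one striking face with its handle level. Head 66 x 60 x 88 mm (x, y, z), origin at the centre of the lower striking face; handle along -x, 24 mm wide (y), 24 mm high, its middle 44 mm above the face, from 33 to 168 mm from the origin. Heavy head: mass about 0.40 kg, centre of mass about 10 mm from the origin along -x
- pad: the mallet's place: fixed cork pad, 100 x 100 x 6 mm; origin on the table under its centre
- dial (a joint): (rad) angle of the dial knob on the glue timer (a fixed grey box 110 x 180 mm, 50 mm high, dial and plunger on top), 0 when its pointer (the black nose on the dial, and the white stripe on that half of the bar) is at the broad zero mark (on the timer's -x side), positive turned anticlockwise seen from above; limits -2.6 and 2.6; starts 0.8 to 2.0. Light friction; stays where left
- dial_grip (a point): point on the knob's axis at the height to grip (83 mm above the table): the grip is a bar 44 mm long, 14 mm thick, 34 mm high, its top 8 mm above this point; the pointer end of the bar is along -x of this frame, which turns with the knob. The dial plate's face is 31 mm below this point
- plunger (a joint): (m) travel of the timer's sprung start plunger: 0 up, 0.014 fully down; 2 N to start it, 8 N fully down; springs back
- plunger_top (a point): centre of the plunger's round cap (36 mm diameter), on its top face, 82 mm above the table when up; pressed straight down
- glue: glue bottle 60 mm diameter, 170 mm tall, a bystander; origin centre of its underside
- tape: yellow tape measure 70 x 36 x 66 mm, a bystander; origin centre of its underside
- sander: cork sanding block 110 x 62 x 35 mm, a bystander; origin centre of its underside
- offcut: offcut of wood 170 x 45 x 28 mm, a bystander; origin centre of its underside
- tin: open steel tin 84 mm across, 60 mm tall, a bystander; origin centre of its underside
- square: try square, 100 mm stock and 160 mm blade, a bystander; origin centre of its underside

How it is judged:
On the way, in this order (a step that is already met when the one before it is completed fails the run):
1. the dial's pointer is on the zero mark (within 0.12 rad), the knob let go (value of joint dial between -0.12 and 0.12 rad and distance between the grasp point and dial_grip above 0.04 m), for 0.2 s.
2. every joint lies seated in a bay of the jig (within 9 mm and 0.15 rad, flat on the board), its peg still proud (driven less than 12 mm) (((horizontal distance between block1 and bay1 below 0.009 m and z of block1 in the frame of bay1 below 0.004 m and angle between the x axis of block1 and the x axis of bay1, either way round below 0.15 rad) or (horizontal distance between block1 and bay2 below 0.009 m and z of block1 in the frame of bay2 below 0.004 m and angle between the x axis of block1 and the x axis of bay2, either way round below 0.15 rad) or (horizontal distance between block1 and bay3 below 0.009 m and z of block1 in the frame of bay3 below 0.004 m and angle between the x axis of block1 and the x axis of bay3, either way round below 0.15 rad)) and ((horizontal distance between block2 and bay1 below 0.009 m and z of block2 in the frame of bay1 below 0.004 m and angle between the x axis of block2 and the x axis of bay1, either way round below 0.15 rad) or (horizontal distance between block2 and bay2 below 0.009 m and z of block2 in the frame of bay2 below 0.004 m and angle between the x axis of block2 and the x axis of bay2, either way round below 0.15 rad) or (horizontal distance between block2 and bay3 below 0.009 m and z of block2 in the frame of bay3 below 0.004 m and angle between the x axis of block2 and the x axis of bay3, either way round below 0.15 rad)) and ((horizontal distance between block3 and bay1 below 0.009 m and z of block3 in the frame of bay1 below 0.004 m and angle between the x axis of block3 and the x axis of bay1, either way round below 0.15 rad) or (horizontal distance between block3 and bay2 below 0.009 m and z of block3 in the frame of bay2 below 0.004 m and angle between the x axis of block3 and the x axis of bay2, either way round below 0.15 rad) or (horizontal distance between block3 and bay3 below 0.009 m and z of block3 in the frame of bay3 below 0.004 m and angle between the x axis of block3 and the x axis of bay3, either way round below 0.15 rad)) and value of joint each of drive1, drive2, drive3 below 0.012 m), for 0.2 s.
3. every peg is flush (driven at least 15.5 mm) (value of joint each of drive1, drive2, drive3 above 0.0155 m), for 0.2 s.
4. the mallet stands on its pad (centre within 45 mm of the pad's), let go (horizontal distance between mallet and pad below 0.045 m and angle between mallet's own z axis and vertical below 0.1 rad and height (world z) of mallet below 0.012 m and linear speed of mallet below 0.02 m/s and contact force between the fingers and mallet below 0.1 N), for 0.2 s.
5. the plunger is pushed fully down (at least 12.5 mm) (value of joint plunger above 0.0125 m), for 0.1 s.
At the end, for the whole second after the job is handed in: each joint seated in a bay (within 9 mm, 0.15 rad, under 4 mm above the board), peg driven at least 15.5 of 18 mm; dial within 0.12 rad of zero; mallet on its pad on a striking face (within 45 mm, tilt under 0.1 rad); plunger up; all released and still (all of step 3 and all of step 4 and ((horizontal distance between block1 and bay1 below 0.009 m and z of block1 in the frame of bay1 below 0.004 m and angle between the x axis of block1 and the x axis of bay1, either way round below 0.15 rad) or (horizontal distance between block1 and bay2 below 0.009 m and z of block1 in the frame of bay2 below 0.004 m and angle between the x axis of block1 and the x axis of bay2, either way round below 0.15 rad) or (horizontal distance between block1 and bay3 below 0.009 m and z of block1 in the frame of bay3 below 0.004 m and angle between the x axis of block1 and the x axis of bay3, either way round below 0.15 rad)) and ((horizontal distance between block2 and bay1 below 0.009 m and z of block2 in the frame of bay1 below 0.004 m and angle between the x axis of block2 and the x axis of bay1, either way round below 0.15 rad) or (horizontal distance between block2 and bay2 below 0.009 m and z of block2 in the frame of bay2 below 0.004 m and angle between the x axis of block2 and the x axis of bay2, either way round below 0.15 rad) or (horizontal distance between block2 and bay3 below 0.009 m and z of block2 in the frame of bay3 below 0.004 m and angle between the x axis of block2 and the x axis of bay3, either way round below 0.15 rad)) and ((horizontal distance between block3 and bay1 below 0.009 m and z of block3 in the frame of bay1 below 0.004 m and angle between the x axis of block3 and the x axis of bay1, either way round below 0.15 rad) or (horizontal distance between block3 and bay2 below 0.009 m and z of block3 in the frame of bay2 below 0.004 m and angle between the x axis of block3 and the x axis of bay2, either way round below 0.15 rad) or (horizontal distance between block3 and bay3 below 0.009 m and z of block3 in the frame of bay3 below 0.004 m and angle between the x axis of block3 and the x axis of bay3, either way round below 0.15 rad)) and value of joint dial between -0.12 and 0.12 rad and value of joint plunger below 0.003 m and linear speed of each of block1, block2, block3 below 0.02 m/s); the robot touches nothing.
It fails at once if the robot itself (fingers or arm) presses a peg with more than 4 N (contact force between any of the fingers, the arm and peg1 above 4 N or contact force between any of the fingers, the arm and peg2 above 4 N or contact force between any of the fingers, the arm and peg3 above 4 N).
It fails at once if a bystander is moved more than 50 mm (distance of any of glue, tape, sander, offcut, tin, square from where it was at the start of the episode above 0.05 m).
Of block1, block2, block3 only 2 to 3 are there at a start; the rules pass over those that are not, and their reading is None.
At some moment in a run one of block1, block2, block3 may be knocked a few centimetres aside while the robot is not near it.
Once in a run the grip may slacken for a moment while it holds something.
It also fails if it takes over 210 s, if anything falls off the work surface, if the arm or the gripper's body presses on something with over 40 N, if the wrist force passes 120 N, or if a joint passes its speed limit or range.

ROBOT

A 6-joint arm with a two-finger parallel gripper is mounted at the origin on the work surface. World frame = base frame: x ahead of the robot, y to its left, z up, the work surface at z = 0. Lengths are in m, angles in rad, forces in N, time in s.
With the tool pointing down it reaches from about 0.325 to 0.775 m from the base axis. Payload 9.3 kg.
Tool frame: the origin (TCP) lies between the finger pads; the fingertips stand 22 mm ahead of it and the grasp point (between the pads) lies 3 mm ahead of it; y points along the fingers, x is the direction in which the jaws open and shut, and the axes are right-handed (so a half turn about y gives the same grasp; the last joint's range is limited). The gripper opens to 85 mm and grips with 20 to 120 N. Pads are 22 mm wide; open, the fingers measure 114 mm over their backs; the gripper's body (76 mm by 85 mm) begins 54 mm behind the grasp point. The pads swing forward as they close: fully open they stand 13 mm farther back than shut.
Start: joints at [-1.449, 0.259, 0.021, 1.334, 0, 1.418], TCP at [0.149, -0.529, 0.253] pointing down, gripper open.
Joint ranges: [-3.04, 3.04], [-0.91, 1.82], [-1.04, 1.36], [-1.92, 1.95], [-1.52, 1.45], [-3.14, 3.14]. Speed limits (rad/s): [2.22, 2.22, 2.79, 3.14, 3.14, 3.14].

INTERFACE

Orientations are given as a rotation vector (axis times angle).
In Python, from rig import * gives the robot as it stands. The module is installed in compiled form; this text tells all that it offers.
- The arm moves only by the tool send_rows, never from a script. Its argument "series" is a list that holds one entry, the list of rows, each a list of 7 numbers: the shift along the tool's x, y, z in mm, then the turn, a rotation vector about the tool's x, y, z in degrees, then the opening, from 0 (shut) to 1 (fully open). A call has 1 to 8 rows; each row shifts and turns the commanded pose from where the row before left it, along the tool's axes as they then stand; what a row does not reach is not made up. A row lasts 1/10 s, in which the tool goes at most 50 mm and 8.59 degrees, less where a joint would pass 70% of its speed; a pose out of reach is approached as far as the arm can. A call is refused whole if a number of a shift passes 50 or a number of a turn 8.59, either way. A call with a gripper value outside its range is refused whole. The fingers move at their own pace and stop on an object; "grip_force" is the grip in N (left out, the last holds). Time passes only in rows, so rows that do not move let the fingers close. It gives the time, the measured TCP pose, the force and the opening at its end, in the units of the state.
- sense(): the state, without advancing time (a new reading comes with each control period).
- snapshot(name): name is "side" or "top" or "wrist"; returns the picture (384x512x3 uint8, blue, green, red); there is no depth.
- calibration(name): a dict with "vertical_fov" (degrees; the focal length in pixels is half the picture's height over the tangent of half this angle, whatever the lens; pixels are square), "cx", "cy" (the principal point, pixels), "k1" (the pictures are not rectified: a ray, as slopes to the right and down, at radius r is drawn at 1 + k1 r^2 times it, then the intrinsics apply), "R" (3x3) and "t" (3): a world point X has camera coordinates R X + t. Camera axes: x right, y down, z forward; pixel columns grow to the right and rows downward; lengths in m; the calibration is good to about 2 mm. A picture is of the moment at which its call begins: read the wrist's pose just before it. calibration takes no time and is no camera call; for the wrist camera it gives the pose at the moment of the call.
- finish_job(): hands the job in, once; it reports no verdict.
The state is a dict: "clock": time; "q": joint angles; "joint_vel": joint speeds; "joint_efforts": joint torques, N m; "ee_pos": TCP position; "ee_rot": TCP orientation; "contact_force": force on the tool from outside, world axes, zero at the start; "wrist_torque": the same for the moment, N m; "gripper_width": opening from 0.0 (shut) to 1.0 (fully open).
Only numpy, scipy, OpenCV 4.12 (cv2) and the standard library are available. Lean on these libraries where they do the work, as an engineer would, in place of code of your own. Each camera call takes 0.05 s, during which the arm holds its last target.

## Working session

There is one attempt and no reset: what is moved stays moved. The work goes in short steps, Python scripts to look and compute and a tool call to move; the robot and the scene stay as the last step left them, time stands still between calls to the robot, and variables do not carry over. Pictures are saved under pics/ and viewed, and the job is handed in when it is done.

Besides the shell and the picture viewer there is one more tool, called after "Call:" as name([rows], argument=value, ...), one row to a line, values as JSON. send_rows: Moves the arm, as the interface text tells. Its arguments: {"type":"object","properties":{"series":{"type":"array","items":{"type":"array","items":{"type":"array","items":{"type":"number"}}}},"grip_force":{"type":"number"}},"required":["series"]}

```bash
mkdir -p pics; ls; python3 - <<'E'
from rig import *
import cv2
s=sense(); print(s)
for n in ["side","top","wrist"]:
    c=calibration(n); print(n,c)
    cv2.imwrite(f"pics/{n}0.png",snapshot(n))
E
```

```text
pics
{'clock': 0.0, 'q': array([-1.44860732e+00,  2.59203407e-01,  2.07737168e-02,  1.33369164e+00,
        1.44872308e-05,  1.41820428e+00]), 'joint_vel': array([ 3.26135067e-05, -1.62861645e-03, -2.90493513e-04,  8.42785525e-04,
       -4.01485982e-04, -7.75162946e-04]), 'joint_efforts': array([ 1.03295399e-03, -5.55635726e+01,  3.44531679e+01,  1.34077718e-02,
       -4.85870864e-07, -1.95360155e-07]), 'ee_pos': array([ 0.14920873, -0.52912345,  0.25266476]), 'ee_rot': array([-1.32575482,  1.00504727, -1.00352958]), 'contact_force': array([ 0.16168614, -0.43329677, -0.15850609]), 'wrist_torque': array([-0.06710755, -0.0572831 , -0.03037525]), 'gripper_width': 1.0018933925968647}
side {'vertical_fov': 43.345594158229204, 'cx': 250.92566010244437, 'cy': 195.16280085645374, 'k1': -0.025113718038596983, 'R': array([[-0.98171013, -0.19000921,  0.01190476],
       [-0.11020381,  0.51616799, -0.84936784],
       [ 0.15524285, -0.83514496, -0.52766709]]), 't': array([0.5660166 , 0.10653526, 1.49464079])}
top {'vertical_fov': 42.39192911488496, 'cx': 253.96680528015168, 'cy': 189.22836306740015, 'k1': -0.19011015140653417, 'R': array([[ 1.60460505e-02, -9.99871136e-01,  4.85427577e-04],
       [-9.90584100e-01, -1.59630240e-02, -1.35971768e-01],
       [ 1.35961995e-01,  1.70095301e-03, -9.90712593e-01]]), 't': array([0.03734789, 0.56802939, 1.32612876])}
wrist {'vertical_fov': 63.443810350583384, 'cx': 253.4576175453599, 'cy': 188.73870487357894, 'k1': 0.0059695326945241965, 'R': array([[ 0.27127861, -0.96249933, -0.00172079],
       [-0.91284002, -0.25784827,  0.31660285],
       [-0.30517373, -0.08431678, -0.94855663]]), 't': array([-0.54857367, -0.04173478,  0.38194028])}
```

```bash
python3 - <<'E'
from rig import *
from scipy.spatial.transform import Rotation as R
import numpy as np
np.set_printoptions(precision=3,suppress=True)
print(R.from_rotvec(sense()['ee_rot']).as_matrix())
E
```

```text
[[ 0.271 -0.     0.962]
 [-0.962  0.001  0.271]
 [-0.001 -1.     0.   ]]
```

View pics/top0.png

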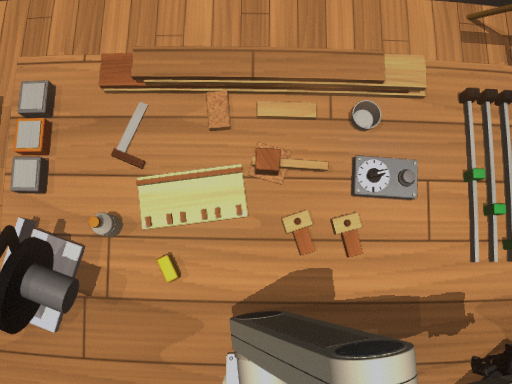

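View pics/side0.png

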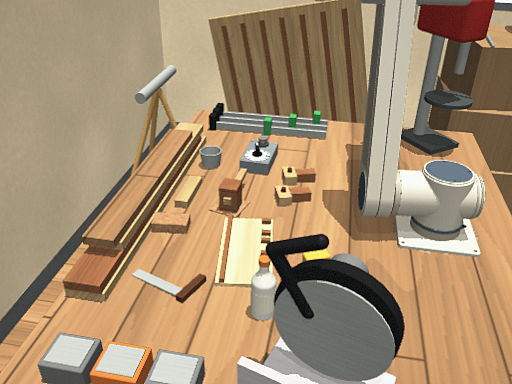

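View pics/wrist0.png

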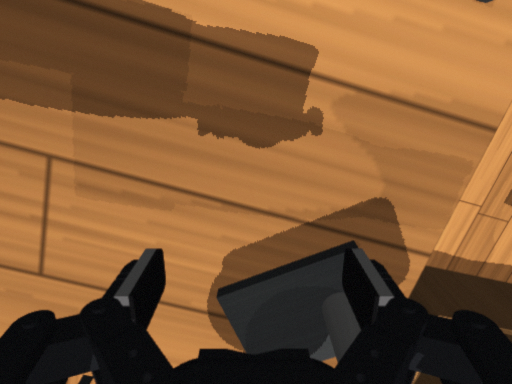

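```bash
cat > h.py <<'E'
from rig import *
import numpy as np, cv2
from scipy.spatial.transform import Rotation as Ro
from scipy.optimize import least_squares
np.set_printoptions(precision=4,suppress=True)
def intr(c):
    f=192/np.tan(np.radians(c['vertical_fov'])/2); return f
def proj(c,X):
    X=np.atleast_2d(X); P=X@np.array(c['R']).T+np.array(c['t']); s=P[:,:2]/P[:,2:]
    r2=(s**2).sum(1,keepdims=True); s=s*(1+c['k1']*r2); return s*intr(c)+[c['cx'],c['cy']]
def unproj(c,uv,z):
    uv=np.atleast_2d(np.array(uv,float)); d=(uv-[c['cx'],c['cy']])/intr(c); s=d.copy()
    for _ in range(30): s=d/(1+c['k1']*(s**2).sum(1,keepdims=True))
    R=np.array(c['R']);t=np.array(c['t'])
    o=-R.T@t; D=np.c_[s,np.ones(len(s))]@R
    zz=np.broadcast_to(z,(len(s),)); k=(zz-o[2])/D[:,2]
    return o+D*k[:,None]
def crop(img,x0,y0,x1,y1,s,name):
    cv2.imwrite('pics/'+name,cv2.resize(img[y0:y1,x0:x1],None,fx=s,fy=s,interpolation=cv2.INTER_CUBIC))
def pose():
    s=sense(); return s['ee_pos'],Ro.from_rotvec(s['ee_rot']).as_matrix()
def look(name,tag):
    c=calibration(name); im=snapshot(name); cv2.imwrite(f'pics/{tag}.png',im)
    np.savez(f'pics/{tag}.npz',**{k:np.array(v) for k,v in c.items()}); return c,im
def lc(tag):
    d=np.load(f'pics/{tag}.npz'); return {k:d[k] for k in d}
def go(p,yaw=None,n=None):
    """print tool-frame rows to reach world p with tool y down, tool x axis horizontal at angle yaw"""
    x,R=pose()
    if yaw is None: yaw=np.arctan2(R[1,0],R[0,0])
    cx=np.array([np.cos(yaw),np.sin(yaw),0]); y=np.array([0,0,-1.]); Rt=np.c_[cx,y,np.cross(cx,y)]
    rv=np.degrees(Ro.from_matrix(R.T@Rt).as_rotvec())
    d=np.array(p)-x
    print('at',x,'yaw',np.degrees(np.arctan2(R[1,0],R[0,0])),'world d mm',d*1000,'tool shift mm',R.T@d*1000,'turn deg',rv)
E
python3 - <<'E'
from h import *
c=calibration('top'); im=cv2.imread('pics/top0.png')
crop(im,120,130,440,290,2.5,'topz.png')
crop(im,240,140,440,270,4,'topz2.png')
print(proj(c,[[0.4,0,0],[0.4,0.2,0],[.5,-.3,0],[0,0,0]]))
E
```

```text
[[269.614  250.6482]
 [198.253  249.3631]
 [375.1498 216.4337]
 [267.4221 393.8725]]
```

View pics/topz.png

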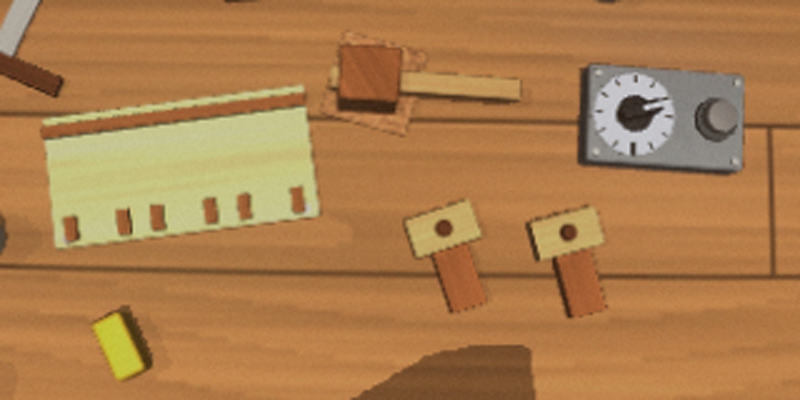

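View pics/topz2.png

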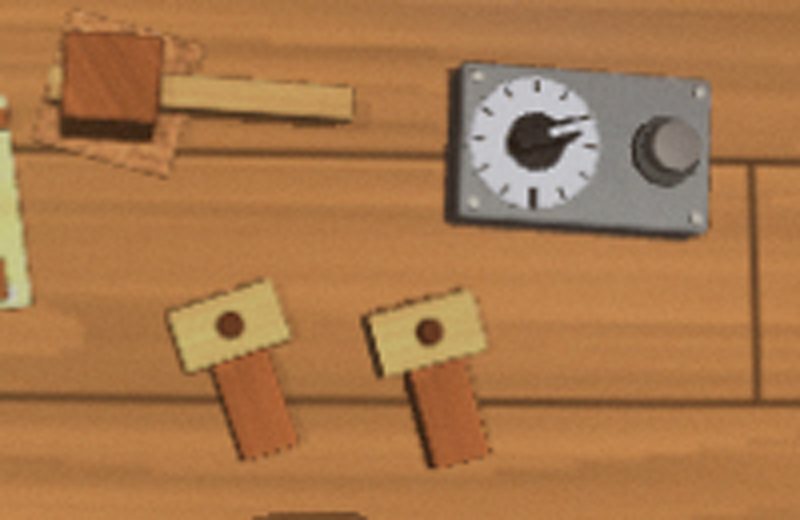

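```bash
python3 - <<'E'
from h import *
c=calibration('top')
def q(l,z): 
    a=np.array(l)/4+[240,140]; return unproj(c,a,z)
print('timer',q([(460,62),(710,80),(705,235),(452,222)],.05))
print('dialplate centre',q([(535,142)],.052),'knobtop',q([(537,141)],.091),'zero',q([(532,197)],.052),'nose',q([(580,135)],.07))
print('plunger',q([(675,143)],.082))
print('peg',q([(230,324),(429,330)],.054))
print('blkA',q([(168,312),(268,280),(290,337),(188,373),(243,459),(297,440)],.036))
print('blkB',q([(370,316),(470,289),(487,345),(383,376),(433,465),(490,448)],.036))
print('mallet',q([(66,32),(163,36),(158,127),(62,118)],.094),'handle end',q([(352,102)],.062))
print('pad',q([(75,12),(203,45),(170,177),(35,140)],.006))
def q(l,z):
    a=np.array(l)/2.5+[120,130]; return unproj(c,a,z)
print('jig',q([(42,122),(304,88),(320,215),(57,247)],.012))
E
```

```text
timer [[ 0.6652 -0.2334  0.05  ]
 [ 0.6564 -0.4134  0.05  ]
 [ 0.5463 -0.4061  0.05  ]
 [ 0.5528 -0.2262  0.05  ]]
dialplate centre [[ 0.6093 -0.285   0.052 ]] knobtop [[ 0.6034 -0.2768  0.091 ]] zero [[ 0.5708 -0.2822  0.052 ]] nose [[ 0.6117 -0.3123  0.07  ]]
plunger [[ 0.6054 -0.3759  0.082 ]]
peg [[ 0.4803 -0.0728  0.054 ]
 [ 0.478  -0.2089  0.054 ]]
blkA [[ 0.4893 -0.0317  0.036 ]
 [ 0.5124 -0.1005  0.036 ]
 [ 0.4733 -0.1158  0.036 ]
 [ 0.4477 -0.0458  0.036 ]
 [ 0.3895 -0.084   0.036 ]
 [ 0.4028 -0.1209  0.036 ]]
blkB [[ 0.4884 -0.1712  0.036 ]
 [ 0.508  -0.2413  0.036 ]
 [ 0.4693 -0.2529  0.036 ]
 [ 0.4472 -0.1802  0.036 ]
 [ 0.3865 -0.2149  0.036 ]
 [ 0.3984 -0.2547  0.036 ]]
mallet [[ 0.6713  0.0414  0.094 ]
 [ 0.6697 -0.0236  0.094 ]
 [ 0.6078 -0.0208  0.094 ]
 [ 0.6128  0.0432  0.094 ]] handle end [[ 0.6331 -0.1554  0.062 ]]
pad [[ 0.7058  0.035   0.006 ]
 [ 0.6832 -0.0569  0.006 ]
 [ 0.5874 -0.034   0.006 ]
 [ 0.6123  0.062   0.006 ]]
jig [[0.5957 0.381  0.012 ]
 [0.6391 0.0826 0.012 ]
 [0.4953 0.062  0.012 ]
 [0.4537 0.3572 0.012 ]]
```

```bash
python3 - <<'E'
from h import *
c=calibration('wrist'); x,R=pose()
o=-c['R'].T@c['t']; print('cam in tool',R.T@(o-x), 'axis', R.T@c['R'][2], 'right',R.T@c['R'][0])
go([0.607,-0.281,0.26],np.radians(5))
E
```

```text
cam in tool [-0.0007 -0.1218  0.0813] axis [-0.0005  0.9485 -0.3168] right [ 1.      0.0005 -0.0001]
at [ 0.1492 -0.5292  0.2528] yaw -74.25556678917451 world d mm [457.7787 248.1759   7.2137] tool shift mm [-114.6553   -7.0065  507.9466] turn deg [ -0.0495 -79.2556  -0.043 ]
```

Call:
send_rows([
  [[-12, 0, 45, 0, -5, 0, 1], [-8, 0, 45, 0, -5, 0, 1], [-4, 0, 46, 0, -5, 0, 1], [0, 0, 46, 0, -5, 0, 1], [4, 0, 46, 0, -5, 0, 1], [8, 0, 46, 0, -5, 0, 1], [12, 0, 45, 0, -5, 0, 1], [16, 0, 45, 0, -5, 0, 1]],
])

```text
clock: 0.95
ee_pos: [0.4698, -0.3376, 0.2531]
ee_rot: [-1.52, 0.466, -0.465]
contact_force: [-0.8, -0.6, -0.8]
gripper_width: 0.998
```

```bash
python3 - <<'E'
from h import *
print(sense()['q'])
go([0.607,-0.281,0.26],np.radians(5))
E
```

```text
[-0.7681  0.3079  0.0909  1.354  -0.0001  1.397 ]
at [ 0.4698 -0.3376  0.2531] yaw -34.055573310703835 world d mm [137.2327  56.6191   6.8609] tool shift mm [ 81.9886  -6.8831 123.7583] turn deg [ -0.0024 -39.0556  -0.0128]
```

Call:
send_rows([
  [[27, -2, 41, 0, 0, 0, 1], [27, -2, 41, 0, 0, 0, 1], [28, -2, 42, 0, 0, 0, 1], [0, 0, 0, 0, -8, 0, 1], [0, 0, 0, 0, -8, 0, 1], [0, 0, 0, 0, -8, 0, 1], [0, 0, 0, 0, -8, 0, 1], [0, 0, 0, 0, -7, 0, 1]],
])

```text
clock: 1.75
ee_pos: [0.6055, -0.2827, 0.2588]
ee_rot: [-1.569, -0.069, 0.07]
contact_force: [0.3, 0.2, -0.4]
gripper_width: 1.0
```

```bash
python3 - <<'E'
from h import *
c,im=look('wrist','w1')
crop(im,0,0,512,384,1.5,'w1z.png')
go([0.607,-0.281,0.26],np.radians(5))
E
```

```text
at [ 0.6055 -0.2827  0.2588] yaw 5.4532341406125 world d mm [1.5499 1.6726 1.2118] tool shift mm [ 1.701  -1.2122  1.5184] turn deg [-0.0304  0.4532 -0.0388]
```

View pics/w1z.png

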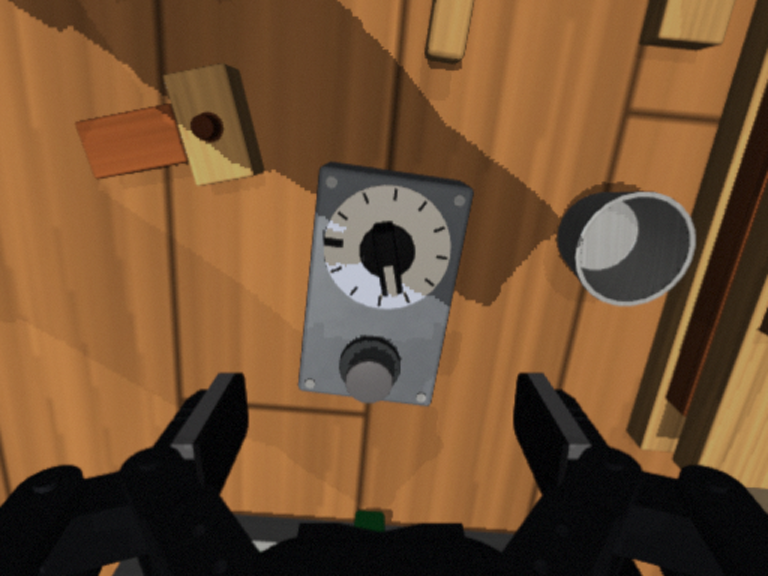

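```bash
python3 - <<'E'
from h import *
im=cv2.imread('pics/w1.png'); crop(im,195,105,320,275,4.5,'w1k.png' )
crop(im,205,115,310,210,7,'w1k.png' )
E
```

```text
(no output)
```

View pics/w1k.png

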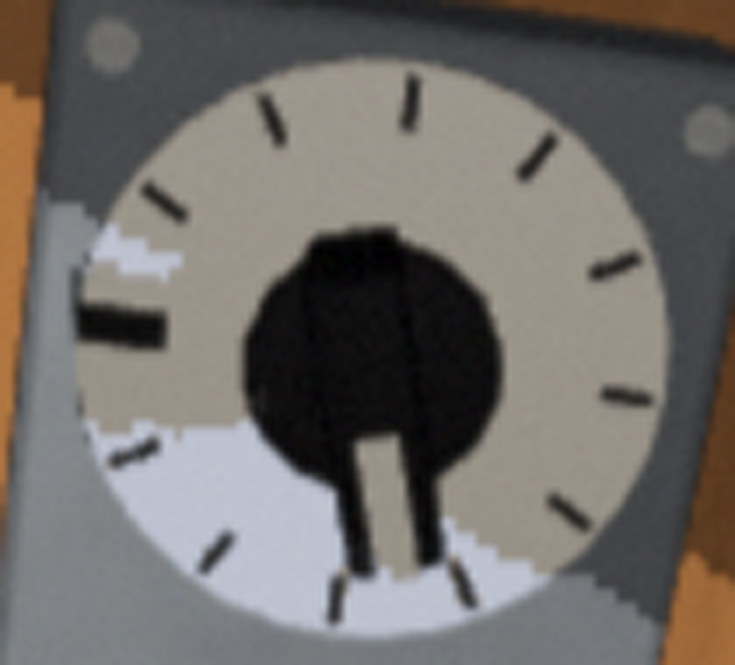

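```bash
python3 - <<'E'
from h import *
c=lc('w1')
def q(l,z): return unproj(c,np.array(l)/7+[205,115],z)
a=q([(380,437),(403,573)],.091); d=a[1]-a[0]; print(a,np.degrees(np.arctan2(d[1],d[0])))
print('bar near corners',q([(362,575),(432,565)],.091)); print('far',q([(308,240),(398,232)],.091))
print('plate',q([(372,348),(80,325),(125,328)],.052))
print('marks opp: zero, opposite', q([(122,327),(627,396)],.052))
def q2(l,z): return unproj(c,np.array(l)/1.5,z)
t=q2([(321,164),(471,188),(431,405),(300,388)],.05);print('timer',t,t.mean(0)); d=t[3]-t[0];e=t[2]-t[1];f=t[1]-t[0];g=t[2]-t[3]
for v in (d,e,f,g): print(np.linalg.norm(v),np.degrees(np.arctan2(v[1],v[0])))
print('plunger',q2([(369,380)],.082))
E
```

```text
[[ 0.6109 -0.2849  0.091 ]
 [ 0.6161 -0.3046  0.091 ]] -75.37051025369986
bar near corners [[ 0.6103 -0.3054  0.091 ]
 [ 0.62   -0.3031  0.091 ]]
far [[ 0.5987 -0.2583  0.091 ]
 [ 0.6106 -0.2561  0.091 ]]
plate [[ 0.6101 -0.282   0.052 ]
 [ 0.5647 -0.2824  0.052 ]
 [ 0.5717 -0.2823  0.052 ]]
marks opp: zero, opposite [[ 0.5712 -0.2821  0.052 ]
 [ 0.6505 -0.2862  0.052 ]]
timer [[ 0.5592 -0.228   0.05  ]
 [ 0.6646 -0.235   0.05  ]
 [ 0.6582 -0.4116  0.05  ]
 [ 0.5508 -0.4053  0.05  ]] [ 0.6082 -0.32    0.05  ]
0.17747481375555108 -92.70613984352995
0.17671013147011747 -92.06380793027253
0.10560597459348538 -3.8100314419164825
0.10757476105519402 -3.376582149250084
plunger [[ 0.605  -0.3745  0.082 ]]
```

```bash
python3 - <<'E'
from h import *
go([0.610,-0.283,0.086],np.radians(14.6))
E
```

```text
at [ 0.6055 -0.2827  0.2588] yaw 5.4532341406125 world d mm [   4.5499   -0.3274 -172.7882] tool shift mm [  4.6148 172.7847  -0.8504] turn deg [-0.0335 -9.1468 -0.0362]
```

Call:
send_rows([
  [[2, 20, -0.4, 0, -4.6, 0, 0.6], [2, 30, -0.4, 0, -4.5, 0, 0.6], [0.5, 30, -0.2, 0, 0, 0, 0.6], [0, 30, 0, 0, 0, 0, 0.6], [0, 30, 0, 0, 0, 0, 0.6], [0, 20, 0, 0, 0, 0, 0.6], [0, 12.8, 0, 0, 0, 0, 0.6], [0, 0, 0, 0, 0, 0, 0.6]],
])

```text
clock: 2.6
ee_pos: [0.6093, -0.2827, 0.0846]
ee_rot: [-1.561, -0.187, 0.191]
contact_force: [-0.3, -0.7, 0.2]
gripper_width: 0.604
```

```bash
python3 - <<'E'
from h import *
c,im=look('wrist','w2')
crop(im,0,0,512,384,1.5,'w2z.png')
go([0.610,-0.283,0.086],np.radians(14.6))
E
```

```text
at [ 0.6099 -0.2831  0.0861] yaw 13.784684206714081 world d mm [ 0.0517  0.0716 -0.1391] tool shift mm [0.0673 0.1391 0.0571] turn deg [-0.0462 -0.8153 -0.0411]
```

View pics/w2z.png

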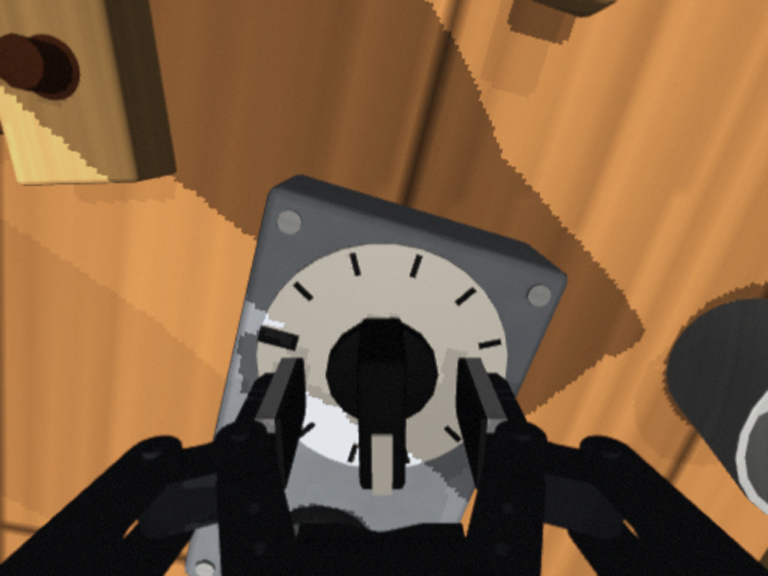

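Call:
send_rows([
  [[0, 0, 0, 0, 0, 0, 0], [0, 0, 0, 0, 0, 0, 0], [0, 0, 0, 0, 0, 0, 0], [0, 0, 0, 0, 0, 0, 0], [0, 0, 0, 0, 0, 0, 0], [0, 0, 0, 0, 5, 0, 0], [0, 0, 0, 0, 5, 0, 0], [0, 0, 0, 0, 5, 0, 0]],
], grip_force=30)

```text
clock: 3.45
ee_pos: [0.6101, -0.2836, 0.0878]
ee_rot: [-1.572, 0.018, -0.02]
contact_force: [-1.6, 0.7, 5.6]
gripper_width: 0.162
```

Call:
send_rows([
  [[0, 0, 0, 0, 7, 0, 0], [0, 0, 0, 0, 7, 0, 0], [0, 0, 0, 0, 7, 0, 0], [0, 0, 0, 0, 7, 0, 0], [0, 0, 0, 0, 7, 0, 0], [0, 0, 0, 0, 7, 0, 0], [0, 0, 0, 0, 7, 0, 0], [0, 0, 0, 0, 7, 0, 0]],
])

```text
clock: 4.25
ee_pos: [0.6105, -0.2838, 0.0878]
ee_rot: [-1.427, 0.78, -0.784]
contact_force: [-1.3, -1.7, 4.1]
gripper_width: 0.156
```

```bash
python3 - <<'E'
from h import *
print(sense())
go([0.610,-0.283,0.086],np.radians(-93))
E
```

```text
{'clock': 4.25, 'q': array([-0.5594,  0.5455,  0.0459,  1.0688, -0.0007,  2.0143]), 'joint_vel': array([ 0.0004,  0.0002, -0.0008,  0.    ,  0.0004,  1.2131]), 'joint_efforts': array([  1.2738, -71.647 ,  30.3491,  -0.0944,   0.6477,  -1.9564]), 'ee_pos': array([ 0.6105, -0.2838,  0.0878]), 'ee_rot': array([-1.4266,  0.7797, -0.7836]), 'contact_force': array([-1.2729, -1.7484,  4.1065]), 'wrist_torque': array([-0.3394,  0.2702,  0.0882]), 'gripper_width': 0.15556036143173818}
at [ 0.6105 -0.2838  0.0878] yaw -57.46253285803821 world d mm [-0.4583  0.8251 -1.8361] tool shift mm [-0.9467  1.8338  0.0567] turn deg [-0.0657 35.5375  0.1302]
```

Call:
send_rows([
  [[0, 0, 0, 0, 7, 0, 0], [0, 0, 0, 0, 7, 0, 0], [0, 0, 0, 0, 7, 0, 0], [0, 0, 0, 0, 7, 0, 0], [0, 0, 0, 0, 5, 0, 0], [0, 0, 0, 0, 2.6, 0, 0], [0, 0, 0, 0, 0, 0, 0], [0, 0, 0, 0, 0, 0, 0]],
])

```text
clock: 5.05
ee_pos: [0.6105, -0.2841, 0.0878]
ee_rot: [-1.187, 1.242, -1.246]
contact_force: [-0.7, -2.7, 6.2]
gripper_width: 0.158
```

```bash
python3 - <<'E'
from h import *
c,im=look('wrist','w3')
crop(im,0,0,512,384,1.5,'w3z.png')
go([0.610,-0.283,0.086],np.radians(-93))
E
```

```text
at [ 0.6105 -0.2841  0.0878] yaw -92.71379704324806 world d mm [-0.4922  1.1114 -1.8279] tool shift mm [-1.0909  1.8245 -0.5477] turn deg [-0.1073  0.2863  0.1248]
```

View pics/w3z.png

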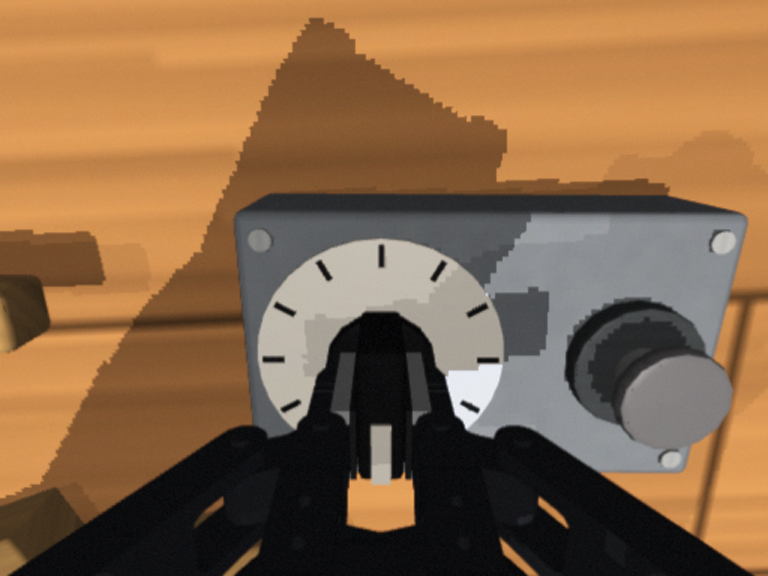

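Call:
send_rows([
  [[0, 0, 0, 0, 0, 0, 0.5], [0, 0, 0, 0, 0, 0, 0.5], [0, 0, 0, 0, 0, 0, 0.5], [0, -10, 0, 0, 0, 0, 0.5], [0, -30, 0, 0, 0, 0, 0.5], [0, -40, 0, 0, 0, 0, 0.5], [0, -40, 0, 0, 0, 0, 0.5], [0, -40, 0, 0, 0, 0, 0.5]],
])

```text
clock: 5.9
ee_pos: [0.6098, -0.2829, 0.2489]
ee_rot: [-1.186, 1.244, -1.245]
contact_force: [1.0, -0.5, -0.2]
gripper_width: 0.501
```

```bash
python3 - <<'E'
from h import *
c,im=look('wrist','w4')
crop(im,0,0,512,384,1.5,'w4z.png')
go([0.45,-0.209,0.24],np.radians(-93))
E
```

```text
at [ 0.611  -0.2836  0.2562] yaw -92.73678202563593 world d mm [-160.9863   74.5646  -16.2289] tool shift mm [ -66.8666   14.5419 -164.4908] turn deg [-0.4815  0.2643  0.262 ]
```

View pics/w4z.png

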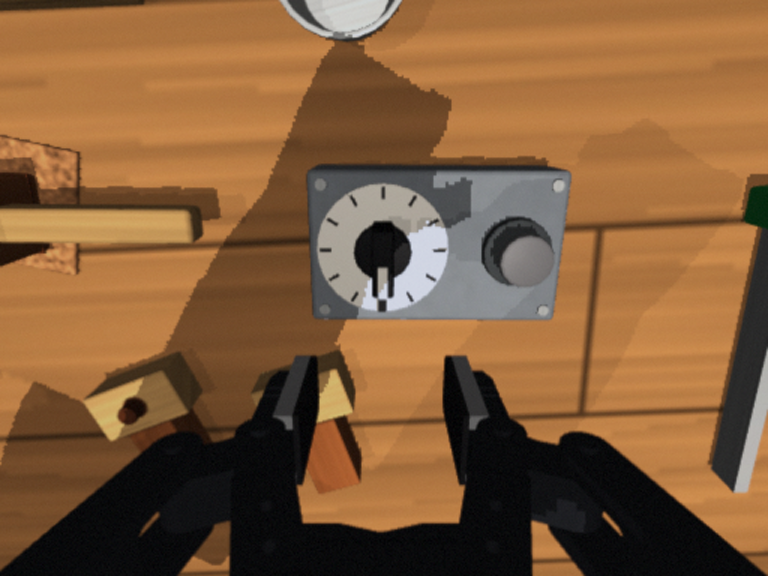

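Call:
send_rows([
  [[-21, -4, -33, 0, -4, 0, 0.8], [-25, -4, -31, 0, -8, 0, 0.8], [-29, -4, -27, 0, -8, 0, 0.8], [-32, -4, -23, 0, -8, 0, 0.8], [-34, -4, -18, 0, -8, 0, 0.8], [-36, -4, -13, 0, -8, 0, 0.8], [0, 0, 0, 0, -8.5, 0, 0.8], [0, 0, 0, 0, -8.5, 0, 0.8]],
])

```text
clock: 6.75
ee_pos: [0.4216, -0.1414, 0.2718]
ee_rot: [-1.528, 0.427, -0.431]
contact_force: [0.1, 0.1, -0.4]
gripper_width: 0.795
```

Call:
send_rows([
  [[0, 0, 0, 0, -8.5, 0, 0.8], [0, 0, 0, 0, -8.5, 0, 0.8], [0, 0, 0, 0, -8.5, 0, 0.8], [0, 0, 0, 0, -8.5, 0, 0.8], [0, 0, 0, 0, -8.5, 0, 0.8], [0, 0, 0, 0, -8.5, 0, 0.8], [0, 0, 0, 0, -8.5, 0, 0.8], [0, 0, 0, 0, -8.5, 0, 0.8]],
])

```text
clock: 7.55
ee_pos: [0.4224, -0.142, 0.271]
ee_rot: [-1.513, -0.501, 0.5]
contact_force: [-0.3, -0.2, 0.6]
gripper_width: 0.802
```

```bash
python3 - <<'E'
from h import *
print(sense()['q'])
go([0.42,-0.14,0.28],np.radians(107))
E
```

```text
[-0.5132  0.0743 -0.1632  1.3328  0.0001  0.4186]
at [ 0.4224 -0.142   0.271 ] yaw 36.60972360662806 world d mm [-2.3505  2.0369  9.0311] tool shift mm [-0.6688 -9.0328  3.0324] turn deg [  0.0367 -70.3903   0.0005]
```

Call:
send_rows([
  [[0, 0, 0, 0, -8.5, 0, 0.8], [0, 0, 0, 0, -8.5, 0, 0.8], [0, 0, 0, 0, -8.5, 0, 0.8], [0, 0, 0, 0, -8.5, 0, 0.8], [0, 0, 0, 0, -8.5, 0, 0.8], [0, 0, 0, 0, -8.5, 0, 0.8], [0, 0, 0, 0, -8.5, 0, 0.8], [0, 0, 0, 0, -8.5, 0, 0.8]],
])

```text
clock: 8.35
ee_pos: [0.4224, -0.142, 0.271]
ee_rot: [-1.078, -1.395, 1.394]
contact_force: [-0.4, 0.0, 0.4]
gripper_width: 0.8
```

```bash
python3 - <<'E'
from h import *
c,im=look('wrist','w5')
crop(im,0,0,512,384,1.5,'w5z.png')
c,im=look('top','t5')
crop(im,120,130,440,290,2.5,'t5z.png')
go([0.42,-0.14,0.28],np.radians(107))
E
```

```text
at [ 0.4224 -0.1421  0.2709] yaw 104.3880042354499 world d mm [-2.3562  2.0644  9.0882] tool shift mm [ 2.5821 -9.0898  1.7654] turn deg [ 0.024 -2.612 -0.02 ]
```

View pics/w5z.png

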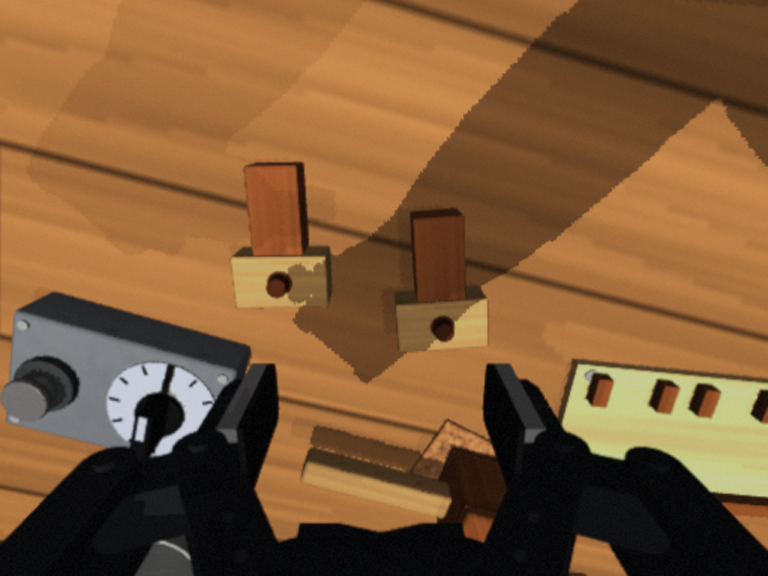

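View pics/t5z.png

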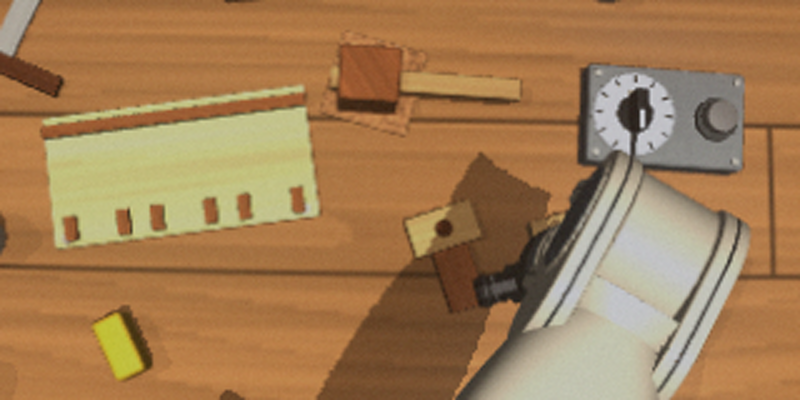

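```bash
python3 - <<'E'
from h import *
im=cv2.imread('pics/w5.png'); im2=cv2.imread('pics/t5.png')
a=cv2.resize(im[230:310,60:160],None,fx=4,fy=4,interpolation=cv2.INTER_CUBIC)
b=cv2.resize(im2[150:210,345:425],None,fx=5,fy=5,interpolation=cv2.INTER_CUBIC)
o=np.zeros((320,800,3),np.uint8);o[:,:400]=a;o[:300,400:]=b;cv2.imwrite('pics/d5.png',o)
E
```

```text
(no output)
```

View pics/d5.png

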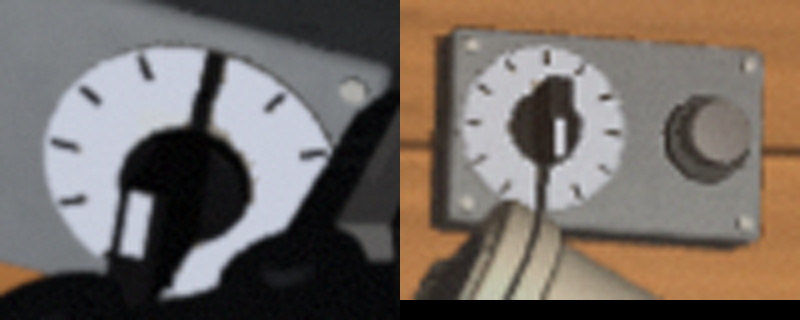

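```bash
python3 - <<'E'
from h import *
im=cv2.imread('pics/w5.png')
crop(im,145,95,345,245,4,'b5.png')
E
```

```text
(no output)
```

View pics/b5.png

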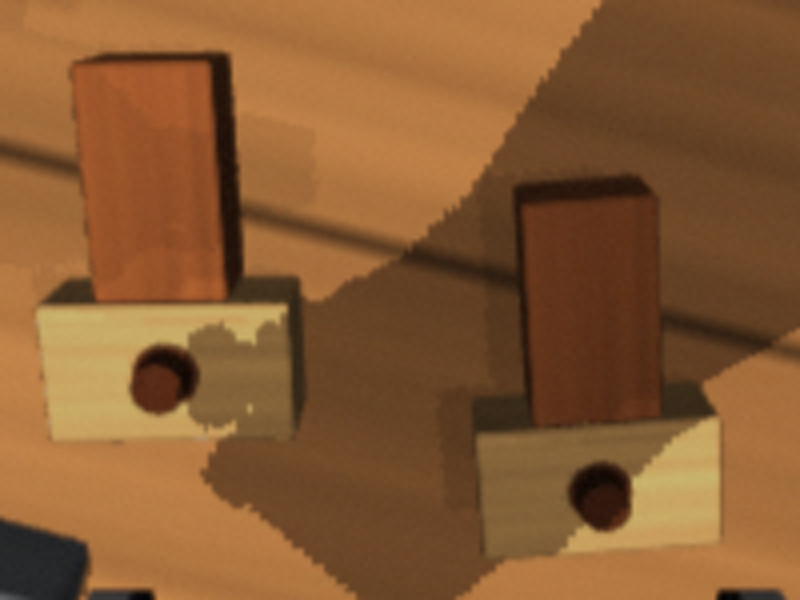

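```bash
cat >> h.py <<'E'
M=np.array([(-92,-20),(-92,20),(-22,-20),(-22,20),(-22,-38),(-22,38),(22,38),(22,-38)])/1000.
def fitpts(W,M):
    def f(p):
        c,s=np.cos(p[2]),np.sin(p[2]); return (M@np.array([[c,s],[-s,c]])+p[:2]-W[:,:2]).ravel()
    best=min((least_squares(f,[*W[:,:2].mean(0),a]) for a in (0,1.57,3.14,-1.57)),key=lambda r:r.cost)
    return best.x,np.linalg.norm(best.fun.reshape(-1,2),axis=1)*1000
E
python3 - <<'E'
from h import *
c=lc('w5')
for n,l in dict(B=[(75,65),(212,57),(96,301),(228,299),(38,308),(289,302),(296,438),(52,440)],A=[(520,203),(657,194),(533,424),(660,418),(476,433),(720,416),(720,542),(486,556)]).items():
    W=unproj(c,np.array(l)/4+[145,95],.036); p,r=fitpts(W,M); print(n,p,np.degrees(p[2]),r)
    g=p[:2]-0.042*np.array([np.cos(p[2]),np.sin(p[2])]); print('grasp',g)
    if n=='A': go([*g,0.12],p[2]+np.pi/2); go([*g,0.026],p[2]+np.pi/2)
E
```

```text
B [ 0.4781 -0.2095  0.2679] 15.346697615631356 [1.6493 0.696  0.6905 0.9996 1.4686 0.6935 0.6625 0.6772]
grasp [ 0.4376 -0.2206]
A [ 0.4816 -0.0723  0.3304] 18.930030057939053 [0.4811 0.9545 1.0183 0.7766 0.9778 0.8704 0.8067 1.7016]
grasp [ 0.4419 -0.0859]
at [ 0.4224 -0.1421  0.2709] yaw 104.3880042354499 world d mm [  19.5487   56.1528 -150.9118] tool shift mm [ 49.5851 150.9091 -32.8243] turn deg [ 0.0237 -4.542  -0.0204]
at [ 0.4224 -0.1421  0.2709] yaw 104.3880042354499 world d mm [  19.5487   56.1528 -244.9118] tool shift mm [ 49.6169 244.9091 -32.7842] turn deg [ 0.0237 -4.542  -0.0204]
```

Call:
send_rows([
  [[40, -4, -13, 0, 0, 0, 0.8], [43, -4, -14, 0, 0, 0, 0.8], [43, -4, -14, 0, 0, 0, 0.8], [43, -4, -14, 0, 0, 0, 0.8], [43, -4, -14, 0, 0, 0, 0.8], [43, -4, -14, 0, 0, 0, 0.8], [43, -4, -12, 0, 0, 0, 0.8], [0, 0, 0, 0, 6, 0, 0.8]],
])

```text
clock: 9.25
ee_pos: [0.4408, 0.1744, 0.2991]
ee_rot: [-1.138, -1.316, 1.313]
contact_force: [0.2, -1.0, 0.5]
gripper_width: 0.803
```

```bash
python3 - <<'E'
from h import *
c,im=look('wrist','w6')
crop(im,0,0,512,384,1.56,'w6z.png')
c,im=look('top','t6')
crop(im,120,130,440,290,2.5,'t6z.png')
print(pose(),sense()['q'])
E
```

```text
(array([0.4409, 0.1713, 0.2986]), array([[-0.1408,  0.0001, -0.99  ],
       [ 0.99  , -0.    , -0.1408],
       [-0.    , -1.    , -0.0001]])) [ 0.193   0.116  -0.0458  1.4089 -0.      0.0518]
```

View pics/w6z.png

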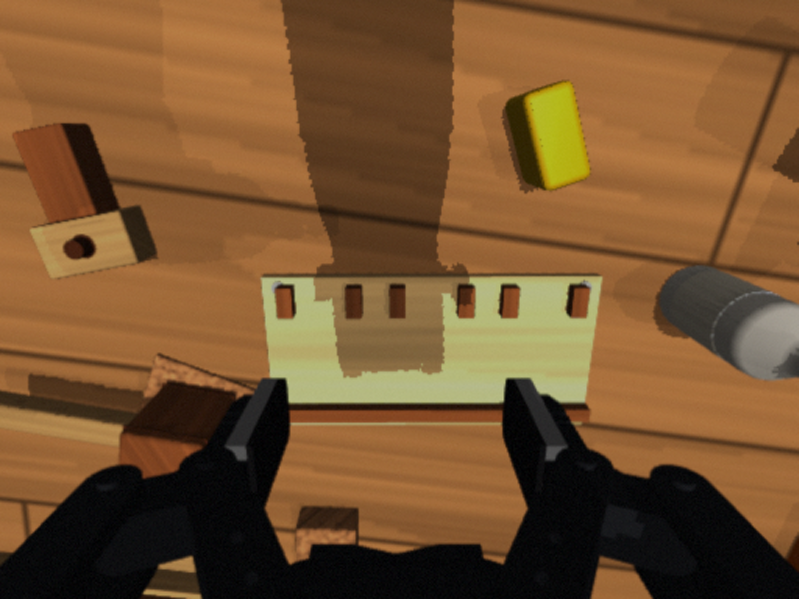

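View pics/t6z.png

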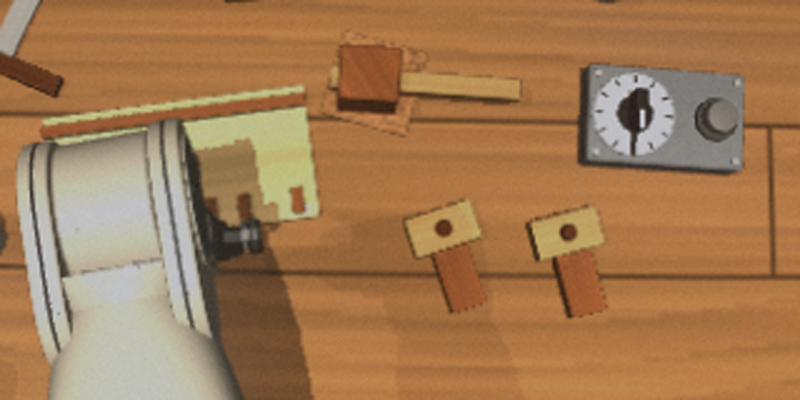

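```bash
python3 - <<'E'
from h import *
im=cv2.imread('pics/w6.png')
crop(im,160,165,280,280,6.5,'j6a.png'); crop(im,270,165,390,280,6.5,'j6b.png')
E
```

```text
(no output)
```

View pics/j6a.png

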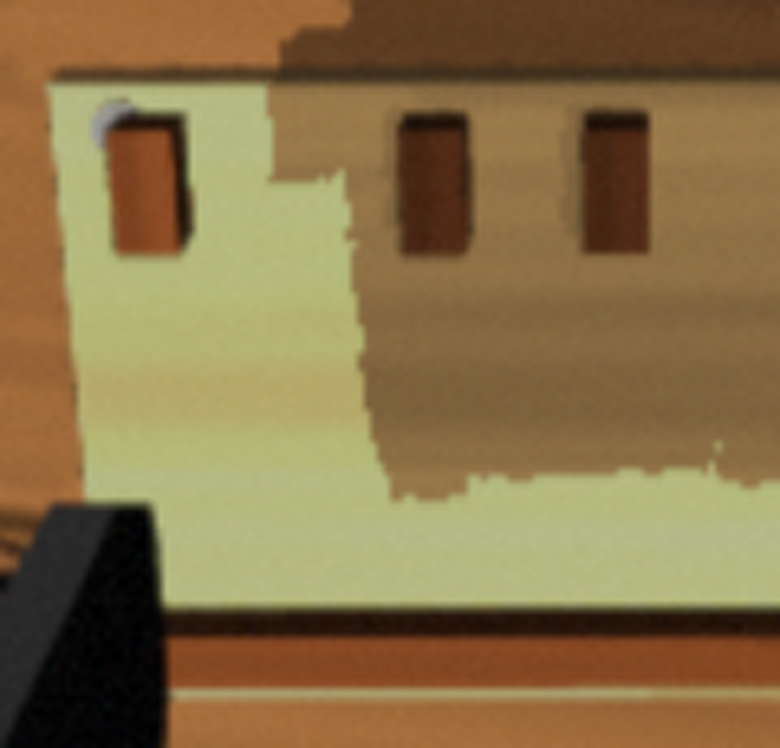

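View pics/j6b.png

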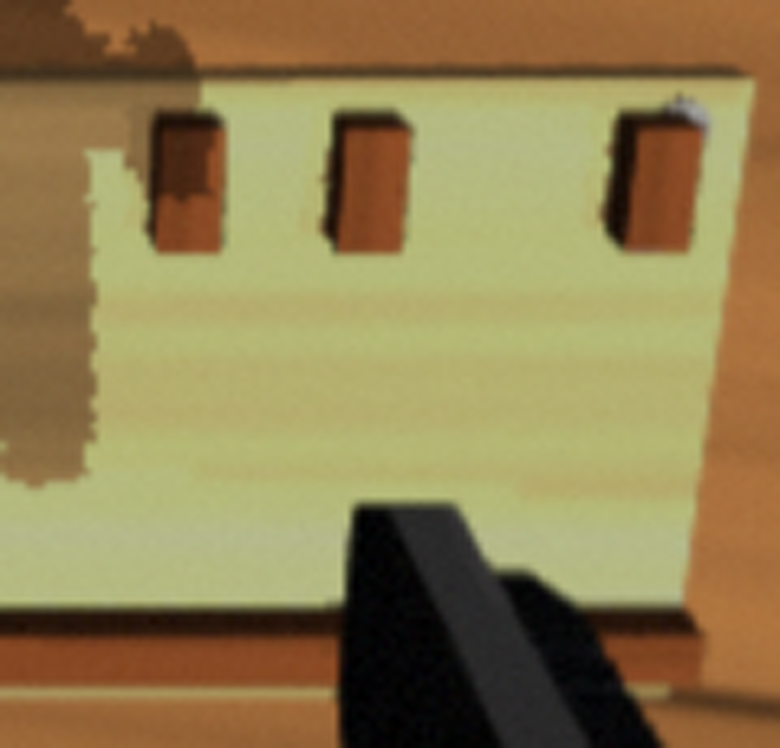

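```bash
python3 - <<'E'
from h import *
c=lc('w6')
# inner edge points: (crop px, offset, y mm, x mm, z)
a,b=(160,165),(270,165)
L=[(182,255,a,-121,-66),(172,126,a,-121,-94),(401,255,a,-75,-66),(401,127,a,-75,-94),(648,253,a,-23,-66),(648,127,a,-23,-94),
(157,252,b,23,-66),(157,126,b,23,-94),(405,250,b,75,-66),(411,125,b,75,-94),(630,250,b,121,-66),(637,125,b,121,-94)]
P=np.array([(u/6.5+o[0],v/6.5+o[1]) for u,v,o,_,_ in L]); Mo=np.array([(x,y) for *_,y,x in L])/1000
W=unproj(c,P,.026)
p,r=fitpts(W,Mo); print('fit strips',p,np.degrees(p[2]),r)
E_=unproj(c,np.array([(170/6.5+160,608/6.5+165),(680/6.5+270,608/6.5+165)]),.012)
F_=unproj(c,np.array([(170/6.5+160,633/6.5+165),(680/6.5+270,633/6.5+165)]),.026)
cs,sn=np.cos(p[2]),np.sin(p[2])
for X in (E_,F_): print('long strip in jig frame',(X[:,:2]-p[:2])@np.array([[cs,-sn],[sn,cs]]))
for k,y in enumerate((-.098,0,.098)): print('bay',k+1,p[:2]+np.array([-sn,cs])*y)
C=np.array([(48/6.5+160,85/6.5+165),(755/6.5+270,78/6.5+165)]);X=unproj(c,C,.012);print('near corners',X,(X[:,:2]-p[:2])@np.array([[cs,-sn],[sn,cs]]))
E
```

```text
fit strips [0.5728 0.2273 0.1468] 8.411191058948678 [0.1833 0.4562 0.3529 0.7063 0.5156 0.6313 0.4598 0.6355 0.5297 0.5172
 1.5318 0.3669]
long strip in jig frame [[ 0.0268 -0.1332]
 [ 0.0279  0.1495]]
long strip in jig frame [[ 0.0247 -0.1302]
 [ 0.0258  0.144 ]]
bay 1 [0.5872 0.1303]
bay 2 [0.5728 0.2273]
bay 3 [0.5585 0.3242]
near corners [[0.4967 0.0645 0.012 ]
 [0.4525 0.3611 0.012 ]] [[-0.0991 -0.1499]
 [-0.0995  0.15  ]]
```

```bash
python3 - <<'E'
from h import *
go([.4419,-.0859,0.14],np.radians(108.9))
E
```

```text
at [0.4409 0.1713 0.2986] yaw 98.09257959793739 world d mm [   1.0332 -257.241  -158.6258] tool shift mm [-254.8196  158.63     35.2088] turn deg [  0.0067 -10.8074  -0.0025]
```

Call:
send_rows([
  [[-36, 8, 5, 0, 0, 0, 0.8], [-36, 15, 5, 0, 0, 0, 0.8], [-36, 25, 5, 0, 0, 0, 0.8], [-36, 28, 5, 0, 0, 0, 0.8], [-36, 28, 5, 0, 0, 0, 0.8], [-37, 28, 5, 0, 0, 0, 0.8], [-38, 27, 5, 0, -5, 0, 0.8], [0, 0, 0, 0, -5.8, 0, 0.8]],
])

```text
clock: 10.15
ee_pos: [0.4414, -0.0914, 0.1366]
ee_rot: [-1.031, -1.445, 1.449]
contact_force: [-0.3, 0.6, 1.0]
gripper_width: 0.803
```

```bash
python3 - <<'E'
from h import *
c,im=look('wrist','w7')
go([.4419,-.0859,0.028],np.radians(108.9))
crop(im,0,0,512,384,1.5,'w7z.png')
E
```

```text
at [ 0.4417 -0.09    0.138 ] yaw 109.28826999006016 world d mm [   0.1517    4.121  -109.9727] tool shift mm [  3.6384 109.9755  -1.7746] turn deg [-0.1411  0.3884  0.1043]
```

View pics/w7z.png

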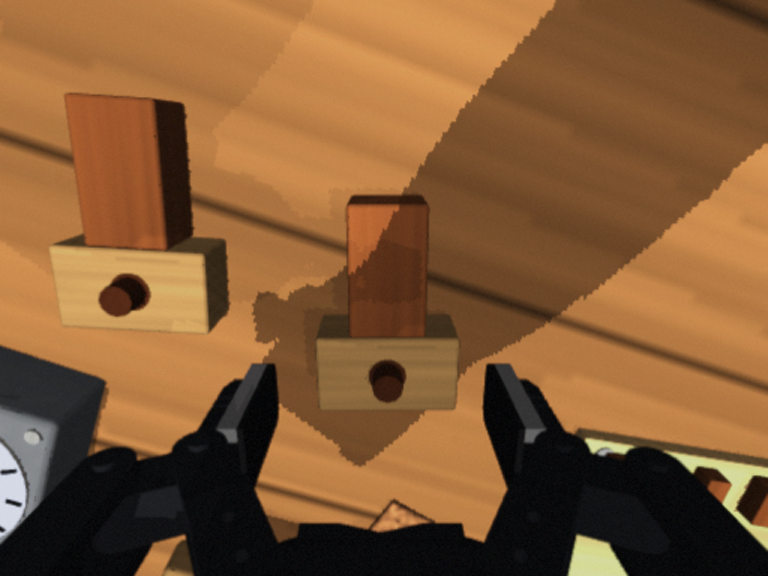

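Call:
send_rows([
  [[3.6, 20, -1.8, 0, 0.4, 0, 0.8], [0, 25, 0, 0, 0, 0, 0.8], [0, 20, 0, 0, 0, 0, 0.8], [0, 15, 0, 0, 0, 0, 0.8], [0, 15, 0, 0, 0, 0, 0.8], [0, 10, 0, 0, 0, 0, 0.8], [0, 5, 0, 0, 0, 0, 0.8], [0, 0, 0, 0, 0, 0, 0.8]],
])

```text
clock: 11.0
ee_pos: [0.4435, -0.0834, 0.0294]
ee_rot: [-1.037, -1.444, 1.444]
contact_force: [-0.0, -0.2, -0.7]
gripper_width: 0.799
```

Call:
send_rows([
  [[0, 0, 0, 0, 0, 0, 0.4], [0, 0, 0, 0, 0, 0, 0.3], [0, 0, 0, 0, 0, 0, 0.2], [0, 0, 0, 0, 0, 0, 0.2], [0, 0, 0, 0, 0, 0, 0.2], [0, 0, 0, 0, 0, 0, 0.2], [0, -1, 0, 0, 0, 0, 0.2], [0, -5, 0, 0, 0, 0, 0.2]],
], grip_force=60)

```text
clock: 11.8
ee_pos: [0.4432, -0.0832, 0.0354]
ee_rot: [-1.036, -1.444, 1.445]
contact_force: [-0.3, -0.1, -2.8]
gripper_width: 0.458
```

```bash
python3 - <<'E'
from h import *
s=sense();print(s['contact_force'],s['gripper_width'])
c,im=look('wrist','w8')
# target tcp for bay2: keep offset 42mm
th=np.radians(8.41); g=np.array([.5728,.2273])-0.042*np.array([np.cos(th),np.sin(th)])
print(g); go([*g,.15],th+np.pi/2)
crop(im,0,0,512,384,1.5,'w8z.png')
E
```

```text
[-0.2863 -0.085  -2.8462] 0.4579974007312959
[0.5313 0.2212]
at [ 0.4437 -0.0833  0.0363] yaw 108.64556664830764 world d mm [ 87.5411 304.4895 113.6977] tool shift mm [ 260.51   -113.6762 -180.3239] turn deg [ 0.0146 10.2356 -0.0038]
```

View pics/w8z.png

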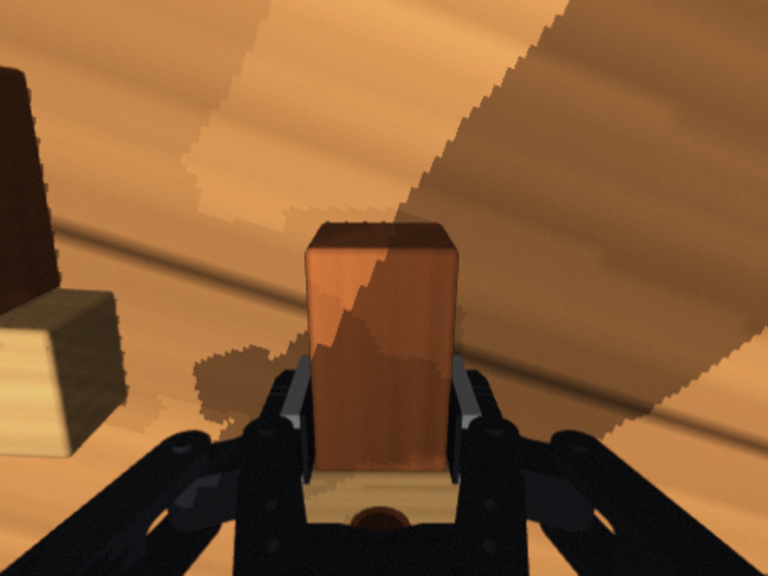

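```bash
python3 - <<'E'
from h import *
c=lc('w8');x,R=pose()
W=unproj(c,np.array([(305,249),(459,249),(313,472),(452,470)])/1.5,.0435)
p,r=fitpts(W,M[:4]); print(p,np.degrees(p[2]),r); print('along -x offset of tcp',(p[:2]-x[:2])@[np.cos(p[2]),np.sin(p[2])],(p[:2]-x[:2])@[-np.sin(p[2]),np.cos(p[2])])
E
```

```text
[ 0.479  -0.0694  0.3298] 18.895545019921247 [1.1882 1.2995 1.0673 1.44  ]
along -x offset of tcp 0.037930805221189495 0.0017046759245030805
```

Call:
send_rows([
  [[0, -25, 0, 0, 0, 0, 0.2], [20, -35, -14, 0, 0, 0, 0.2], [40, -30, -28, 0, 0, 0, 0.2], [40, -20, -28, 0, 0, 0, 0.2], [40, 0, -28, 0, 0, 0, 0.2], [40, 0, -28, 0, 0, 0, 0.2], [40, 0, -28, 0, 0, 0, 0.2], [40, 0, -28.7, 0, 5, 0, 0.2]],
])

```text
clock: 12.65
ee_pos: [0.5311, 0.2151, 0.1408]
ee_rot: [-1.087, -1.382, 1.382]
contact_force: [1.8, -1.0, -3.2]
gripper_width: 0.458
```

Call:
send_rows([
  [[0, 0, 0, 0, 5.2, 0, 0.2], [0, 0, 0, 0, 0, 0, 0.2], [0, 0, 0, 0, 0, 0, 0.2]],
])

```text
clock: 12.95
ee_pos: [0.5307, 0.2127, 0.1404]
ee_rot: [-1.134, -1.318, 1.319]
contact_force: [0.9, 0.1, -3.7]
gripper_width: 0.458
```

```bash
python3 - <<'E'
from h import *
s=sense();print(s['contact_force'],s['gripper_width'])
c,im=look('wrist','w9')
go([.5337,.2215,.041],np.radians(98.41))
crop(im,0,0,512,384,1.5,'w9z.png')
E
```

```text
[ 0.9075  0.0794 -3.6526] 0.4584399507160571
at [0.5308 0.2123 0.1406] yaw 98.54139676039564 world d mm [  2.8745   9.2352 -99.5637] tool shift mm [ 8.7256 99.5595 -4.2725] turn deg [-0.0335  0.1314 -0.0114]
```

View pics/w9z.png

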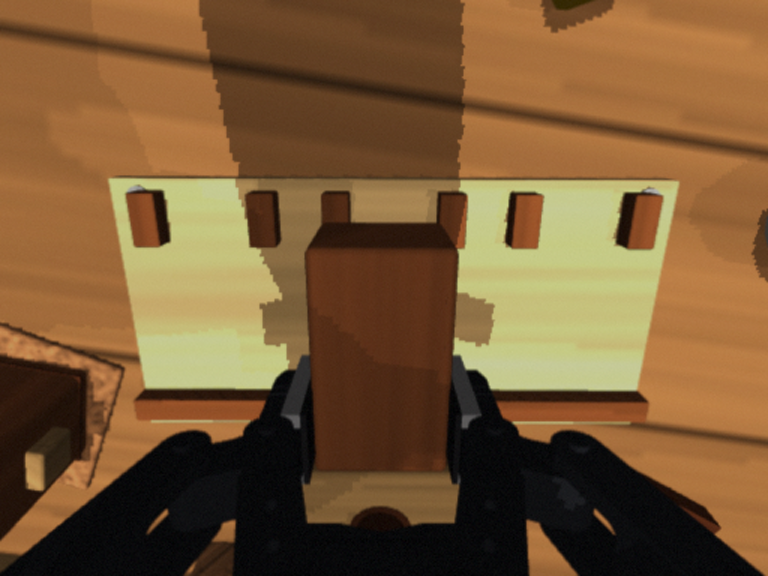

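Call:
send_rows([
  [[4.4, 10, -2.1, 0, 0, 0, 0.2], [4.3, 15, -2.2, 0, 0, 0, 0.2], [0, 20, 0, 0, 0, 0, 0.2], [0, 15, 0, 0, 0, 0, 0.2], [0, 10, 0, 0, 0, 0, 0.2], [0, 5, 0, 0, 0, 0, 0.2], [0, 0, 0, 0, 0, 0, 0.2], [0, 0, 0, 0, 0, 0, 0.2]],
])

```text
clock: 13.8
ee_pos: [0.5345, 0.2222, 0.0661]
ee_rot: [-1.136, -1.318, 1.316]
contact_force: [0.0, -0.6, -2.0]
gripper_width: 0.453
```

```bash
python3 - <<'E'
from h import *
s=sense();print(s['contact_force'],s['gripper_width'])
c,im=look('wrist','w10')
go([.5337,.2215,.040],np.radians(98.41))
crop(im,0,0,512,384,1.5,'w10z.png')
E
```

```text
[ 0.044  -0.568  -2.0241] 0.4530849713940981
at [0.5346 0.2222 0.0663] yaw 98.44227686350845 world d mm [ -0.8782  -0.7357 -26.2658] tool shift mm [-0.6023 26.2646  1.0071] turn deg [0.0664 0.0323 0.0075]
```

View pics/w10z.png

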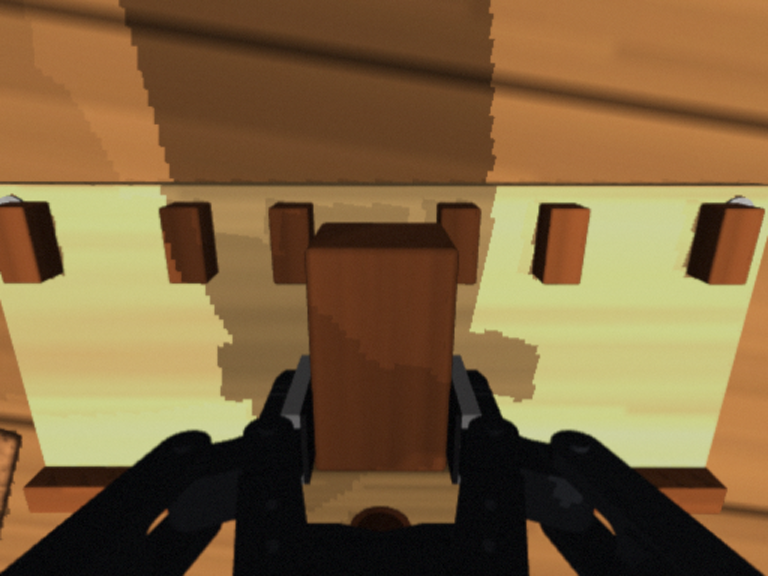

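Call:
send_rows([
  [[-0.6, 6, 1, 0, 0, 0, 0.2], [0, 6, 0, 0, 0, 0, 0.2], [0, 5, 0, 0, 0, 0, 0.2], [0, 4, 0, 0, 0, 0, 0.2], [0, 3, 0, 0, 0, 0, 0.2], [0, 1, 0, 0, 0, 0, 0.2], [0, 0, 0, 0, 0, 0, 0.2], [0, 0, 0, 0, 0, 0, 0.2]],
])

```text
clock: 14.65
ee_pos: [0.533, 0.2215, 0.0424]
ee_rot: [-1.137, -1.318, 1.317]
contact_force: [-7.9, -2.6, 18.4]
gripper_width: 0.454
```

```bash
python3 - <<'E'
from h import *
s=sense();print(s['contact_force'],s['gripper_width'])
c,im=look('wrist','w11')
go([.5337,.2215,.040],np.radians(98.41))
crop(im,0,0,512,384,1.5,'w11z.png')
E
```

```text
[-7.8885 -2.6064 18.4296] 0.4536266667597264
at [0.533  0.2214 0.0424] yaw 98.45112401123949 world d mm [ 0.6766  0.0661 -2.4391] tool shift mm [-0.0336  2.4399 -0.6761] turn deg [ 0.0673  0.0411 -0.0124]
```

View pics/w11z.png

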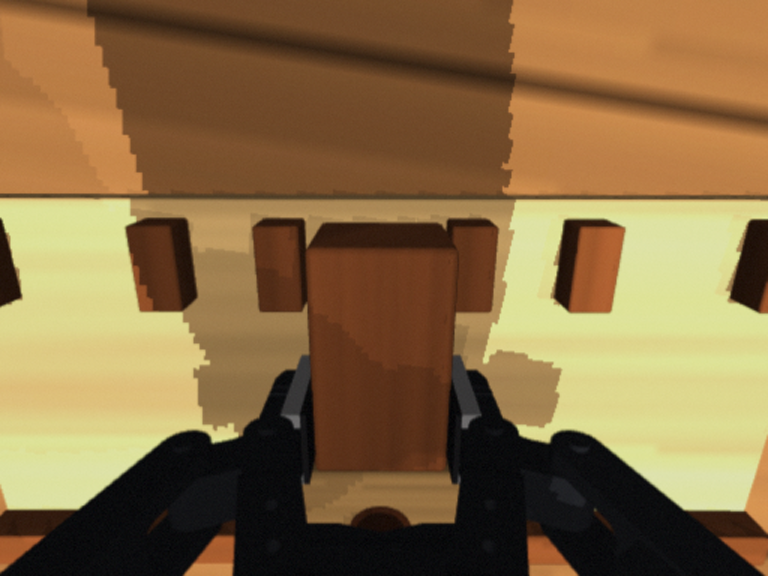

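Call:
send_rows([
  [[0, -1, 0, 0, 0, 0, 0.4], [0, 0, 0, 0, 0, 0, 0.55], [0, 0, 0, 0, 0, 0, 0.65], [0, 0, 0, 0, 0, 0, 0.65], [0, -5, 0, 0, 0, 0, 0.65], [0, -15, 0, 0, 0, 0, 0.65], [0, -30, 0, 0, 0, 0, 0.65], [0, -40, 0, 0, 0, 0, 0.65]],
])

```text
clock: 15.5
ee_pos: [0.5324, 0.2212, 0.1314]
ee_rot: [-1.134, -1.314, 1.319]
contact_force: [0.9, 1.3, 0.1]
gripper_width: 0.643
```

Call:
send_rows([
  [[0, -30, 25, 0, 0, 0, 0.8], [0, -30, 25, 0, 0, 0, 0.8], [0, 0, 0, 0, 0, 0, 0.8]],
])

```text
clock: 15.8
ee_pos: [0.4829, 0.2143, 0.196]
ee_rot: [-1.139, -1.322, 1.314]
contact_force: [0.0, -0.5, -0.1]
gripper_width: 0.797
```

```bash
python3 - <<'E'
from h import *
s=sense();print(s['contact_force'],s['gripper_width'],s['ee_pos'])
c,im=look('wrist','w12')
crop(im,0,0,512,384,1.5,'w12z.png')
E
```

```text
[ 0.0332 -0.4586 -0.056 ] 0.796783542705917 [0.4829 0.2143 0.196 ]
```

View pics/w12z.png

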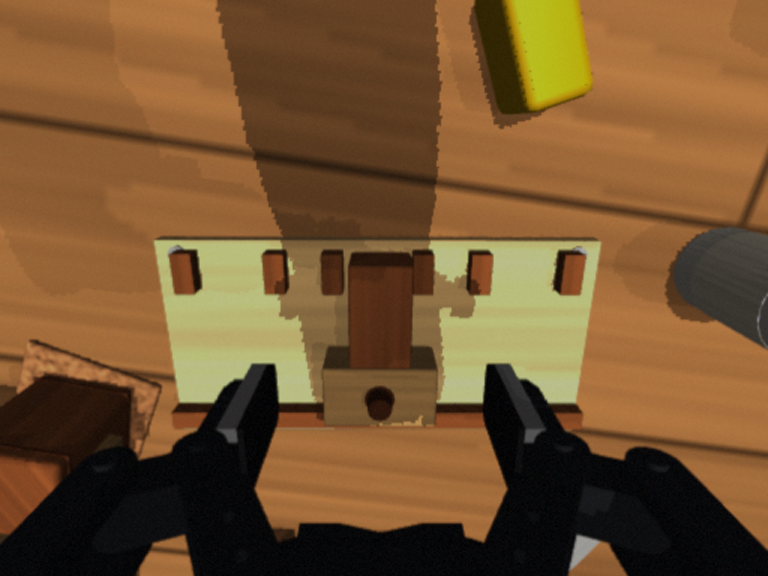

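```bash
python3 - <<'E'
from h import *
im=cv2.imread('pics/w12.png'); crop(im,180,150,320,300,5,'b12.png')
im=cv2.imread('pics/w12.png')
E
```

```text
(no output)
```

View pics/b12.png

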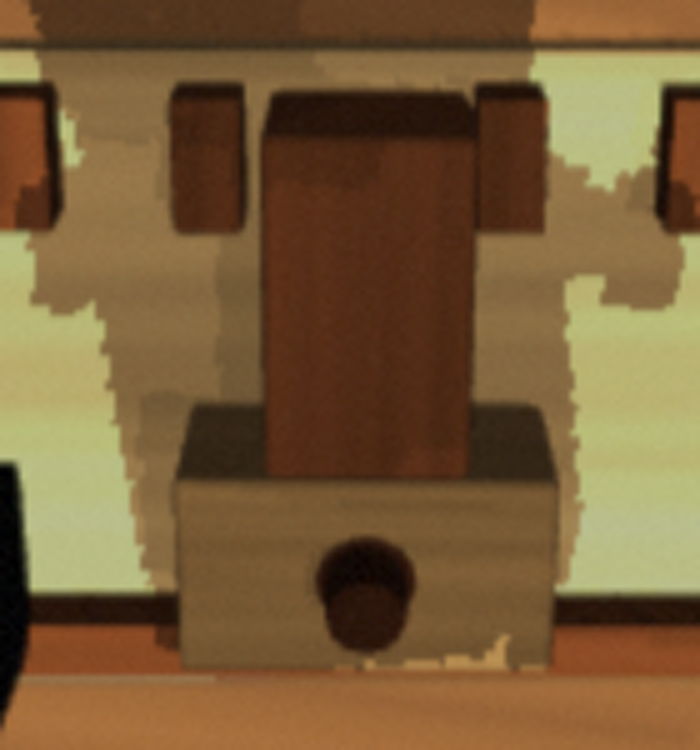

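```bash
cat >> h.py <<'E'
def fitblock(c,P,p0,zfree=True,M=M):
    def f(p):
        z=p[3] if zfree else p0[3]
        cs,s=np.cos(p[2]),np.sin(p[2]); X=M@np.array([[cs,s],[-s,cs]])+p[:2]
        return (proj(c,np.c_[X,np.full(len(X),z)])-P).ravel()
    r=least_squares(f,p0); return r.x,np.abs(r.fun).max()
E
python3 - <<'E'
from h import *
c=lc('w12')
P=np.array([(264,135),(474,137),(267,478),(467,476),(178,482),(556,480),(550,665),(183,668)])/5+[180,150]
for zf in (0,1):
    p,r=fitblock(c,P,[.57,.22,.147,.048],zf); print(p,r)
E
```

```text
[0.5719 0.2285 0.1461 0.048 ] 1.3044795702535623
[0.5737 0.2288 0.1461 0.0443] 0.984428627496925
```

Call:
send_rows([
  [[-45, 0, 20, 0, 0, 0, 0.8], [-48, 0, 20, 0, 0, 0, 0.8], [-48, 0, 15, 0, 0, 0, 0.8], [-48, 0, 10, 0, 0, 0, 0.8], [-48, 0, 10, 0, 0, 0, 0.8], [-48, 0, 10, 0, 0, 0, 0.8], [-48, 0, 10, 0, 0, 0, 0.8], [-45, 0, 7, 0, 0, 0, 0.8]],
])

```text
clock: 16.65
ee_pos: [0.4385, -0.175, 0.1907]
ee_rot: [-1.135, -1.316, 1.316]
contact_force: [0.9, 0.8, 0.1]
gripper_width: 0.803
```

Call:
send_rows([
  [[-45, 25, 7, 0, 0, 0, 0.8], [0, 25, 0, 0, -7, 0, 0.8], [0, 0, 0, 0, 0, 0, 0.8]],
])

```text
clock: 16.95
ee_pos: [0.437, -0.2168, 0.1388]
ee_rot: [-1.063, -1.403, 1.403]
contact_force: [0.0, 0.7, -0.1]
gripper_width: 0.799
```

```bash
python3 - <<'E'
from h import *
c,im=look('wrist','w13')
crop(im,0,0,512,384,1.56,'w13z.png')
go([.4376,-.2206,.028],np.radians(105.35))
E
```

```text
at [ 0.4377 -0.2163  0.1407] yaw 105.2489660754785 world d mm [  -0.1339   -4.3067 -112.6525] tool shift mm [ -4.5534 112.639    0.9358] turn deg [-0.1657 -0.1007  0.2207]
```

View pics/w13z.png

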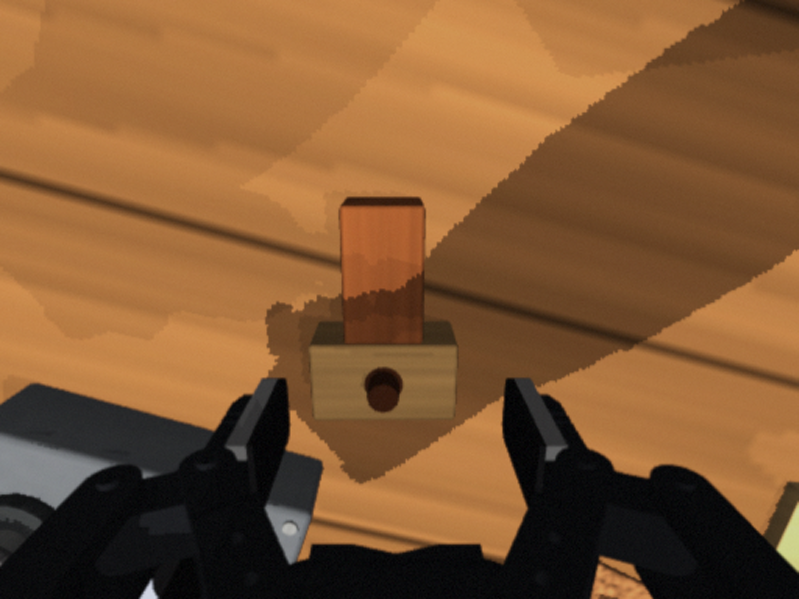

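Call:
send_rows([
  [[-4.5, 22, 1, 0, 0, 0, 0.8], [0, 25, 0, 0, 0, 0, 0.8], [0, 20, 0, 0, 0, 0, 0.8], [0, 15, 0, 0, 0, 0, 0.8], [0, 15, 0, 0, 0, 0, 0.8], [0, 10, 0, 0, 0, 0, 0.8], [0, 5, 0, 0, 0, 0, 0.8], [0, 0, 0, 0, 0, 0, 0.8]],
])

```text
clock: 17.8
ee_pos: [0.4391, -0.2206, 0.0306]
ee_rot: [-1.069, -1.405, 1.405]
contact_force: [0.3, 0.2, 0.2]
gripper_width: 0.801
```

Call:
send_rows([
  [[0, 0, 0, 0, 0, 0, 0.4], [0, 0, 0, 0, 0, 0, 0.3], [0, 0, 0, 0, 0, 0, 0.2], [0, 0, 0, 0, 0, 0, 0.2], [0, 0, 0, 0, 0, 0, 0.2], [0, 0, 0, 0, 0, 0, 0.2], [0, -1, 0, 0, 0, 0, 0.2], [0, -5, 0, 0, 0, 0, 0.2]],
], grip_force=60)

```text
clock: 18.6
ee_pos: [0.4385, -0.2207, 0.0364]
ee_rot: [-1.068, -1.405, 1.405]
contact_force: [0.5, 0.2, -2.8]
gripper_width: 0.457
```

```bash
python3 - <<'E'
from h import *
s=sense();print(s['contact_force'],s['gripper_width'])
c,im=look('wrist','w14')
crop(im,0,0,512,384,1.5,'w14z.png')
print(pose())
E
```

```text
[ 0.5322  0.1745 -2.7583] 0.4572442062782706
(array([ 0.4389, -0.221 ,  0.0373]), array([[-0.2661,  0.0001, -0.9639],
       [ 0.9639, -0.0001, -0.2661],
       [-0.0001, -1.    , -0.    ]]))
```

View pics/w14z.png

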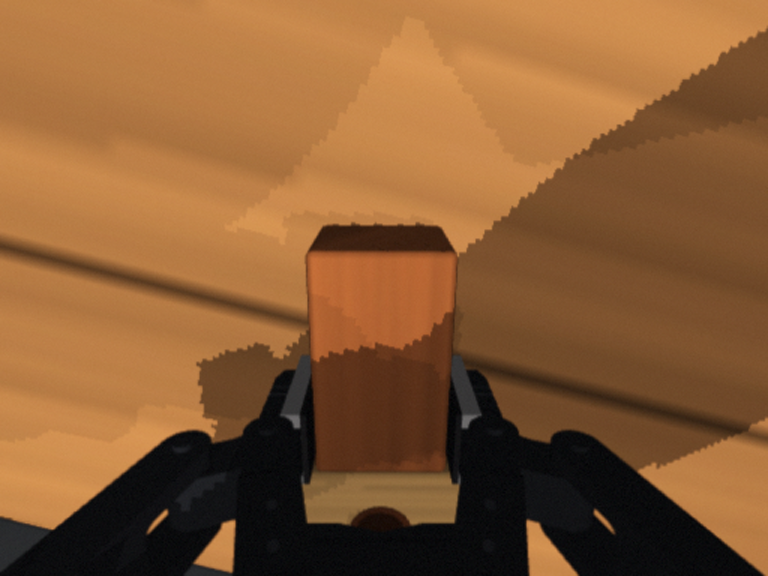

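Call:
send_rows([
  [[0, -30, 0, 0, 0, 0, 0.2], [23, -35, -15, 0, 0, 0, 0.2], [40, -30, -26, 0, 0, 0, 0.2], [48, -10, -31, 0, 0, 0, 0.2], [48, 0, -31, 0, 0, 0, 0.2], [48, 0, -31, 0, 0, 0, 0.2], [48, 0, -31, 0, 0, 0, 0.2], [48, 0, -30.4, 0, 0, 0, 0.2]],
])

```text
clock: 19.45
ee_pos: [0.5343, 0.0856, 0.137]
ee_rot: [-1.07, -1.405, 1.405]
contact_force: [1.2, -1.5, -2.1]
gripper_width: 0.458
```

Call:
send_rows([
  [[0, 0, 0, 0, 7, 0, 0.2], [0, 0, 0, 0, 0, 0, 0.2], [0, 0, 0, 0, 0, 0, 0.2]],
])

```text
clock: 19.75
ee_pos: [0.5338, 0.0832, 0.1367]
ee_rot: [-1.134, -1.319, 1.319]
contact_force: [-0.7, -1.3, -3.0]
gripper_width: 0.455
```

```bash
python3 - <<'E'
from h import *
s=sense();print(s['contact_force'],s['gripper_width'])
c,im=look('wrist','w15')
go([.5467,.123,.041],np.radians(98.4))
crop(im,0,0,512,384,1.5,'w15z.png')
E
```

```text
[-0.677  -1.2515 -3.0287] 0.454632651089165
at [0.5339 0.0828 0.1367] yaw 98.5547741232333 world d mm [ 12.8456  40.1877 -95.738 ] tool shift mm [ 37.8355  95.7274 -18.723 ] turn deg [-0.0253  0.1548 -0.0035]
```

View pics/w15z.png

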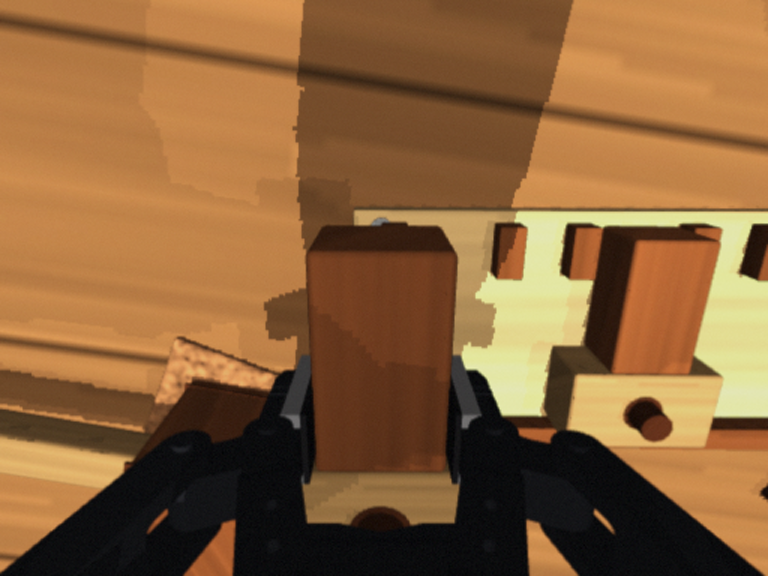

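Call:
send_rows([
  [[13, 0, -6, 0, 0, 0, 0.2], [13, 0, -6, 0, 0, 0, 0.2], [11.8, 0, -6.7, 0, 0, 0, 0.2], [0, 15, 0, 0, 0, 0, 0.2], [0, 25, 0, 0, 0, 0, 0.2], [0, 20, 0, 0, 0, 0, 0.2], [0, 10, 0, 0, 0, 0, 0.2], [0, 0, 0, 0, 0, 0, 0.2]],
])

```text
clock: 20.6
ee_pos: [0.5466, 0.124, 0.0656]
ee_rot: [-1.134, -1.316, 1.318]
contact_force: [0.3, 0.1, -2.0]
gripper_width: 0.461
```

```bash
python3 - <<'E'
from h import *
s=sense();print(s['contact_force'],s['gripper_width'])
c,im=look('wrist','w16')
go([.5467,.123,.041],np.radians(98.4))
crop(im,0,0,512,384,1.5,'w16z.png')
E
```

```text
[ 0.3072  0.1428 -2.0454] 0.46102176082828467
at [0.5472 0.124  0.0667] yaw 98.46719200027226 world d mm [ -0.4758  -0.9768 -25.6615] tool shift mm [-0.8976 25.6619  0.5962] turn deg [-0.0408  0.0672  0.0034]
```

View pics/w16z.png

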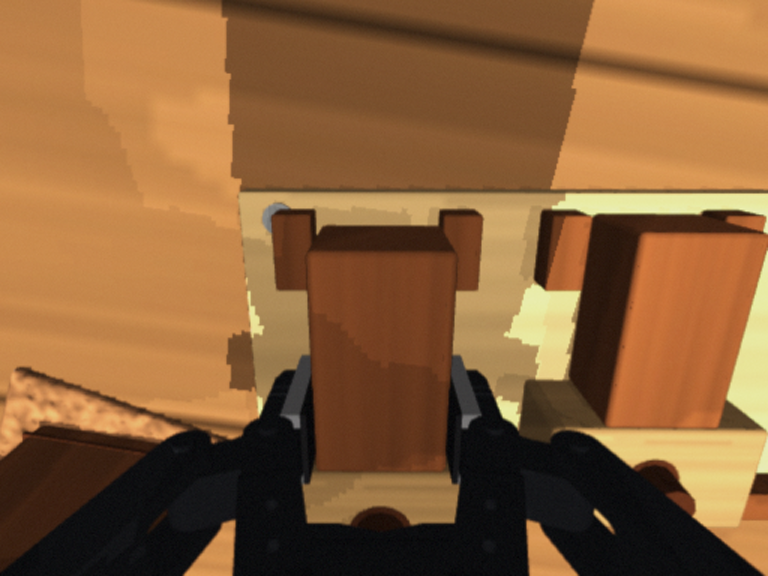

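Call:
send_rows([
  [[-0.6, 6, 0.6, 0, 0, 0, 0.2], [0, 6, 0, 0, 0, 0, 0.2], [0, 5, 0, 0, 0, 0, 0.2], [0, 4, 0, 0, 0, 0, 0.2], [0, 3, 0, 0, 0, 0, 0.2], [0, 0.5, 0, 0, 0, 0, 0.2], [0, 0, 0, 0, 0, 0, 0.2], [0, 0, 0, 0, 0, 0, 0.2]],
])

```text
clock: 21.45
ee_pos: [0.5465, 0.1229, 0.0435]
ee_rot: [-1.137, -1.318, 1.317]
contact_force: [-6.2, 0.9, 11.7]
gripper_width: 0.454
```

```bash
python3 - <<'E'
from h import *
s=sense();print(s['contact_force'],s['gripper_width'])
go([.5467,.123,.041],np.radians(98.4))
E
```

```text
[-6.2476  0.9396 11.69  ] 0.45384634478741726
at [0.5465 0.1229 0.0435] yaw 98.44134507946168 world d mm [ 0.2042  0.0703 -2.5074] tool shift mm [ 0.0403  2.5075 -0.21  ] turn deg [ 0.0526  0.0414 -0.0174]
```

Contact as before. Release and check.

Call:
send_rows([
  [[0, -0.5, 0, 0, 0, 0, 0.4], [0, 0, 0, 0, 0, 0, 0.55], [0, 0, 0, 0, 0, 0, 0.62], [0, 0, 0, 0, 0, 0, 0.62], [0, -5, 0, 0, 0, 0, 0.62], [0, -15, 0, 0, 0, 0, 0.62], [0, -30, 0, 0, 0, 0, 0.62], [0, -40, 0, 0, 0, 0, 0.62]],
])

```text
clock: 22.25
ee_pos: [0.5457, 0.1229, 0.1327]
ee_rot: [-1.134, -1.314, 1.318]
contact_force: [1.0, 0.2, -0.3]
gripper_width: 0.619
```

Call:
send_rows([
  [[5, -30, 25, 0, 0, 0, 0.8], [5, -30, 25, 0, 0, 0, 0.8], [5, -30, 10, 0, 0, 0, 0.8], [0, 0, 0, 0, 0, 0, 0.8]],
])

```text
clock: 22.65
ee_pos: [0.4852, 0.1295, 0.2273]
ee_rot: [-1.14, -1.323, 1.314]
contact_force: [0.8, 0.3, -0.4]
gripper_width: 0.801
```

```bash
python3 - <<'E'
from h import *
s=sense();print(s['contact_force'],s['gripper_width'],s['ee_pos'],s['q'])
c,im=look('wrist','w17')
crop(im,150,140,400,310,3.2,'b17.png')
crop(im,0,0,512,384,1.5,'w17z.png')
E
```

```text
[ 0.8161  0.2854 -0.3563] 0.8010546411928307 [0.4852 0.1295 0.2273] [ 0.0934  0.1824 -0.1462  1.2354  0.0001 -0.0545]
```

View pics/w17z.png

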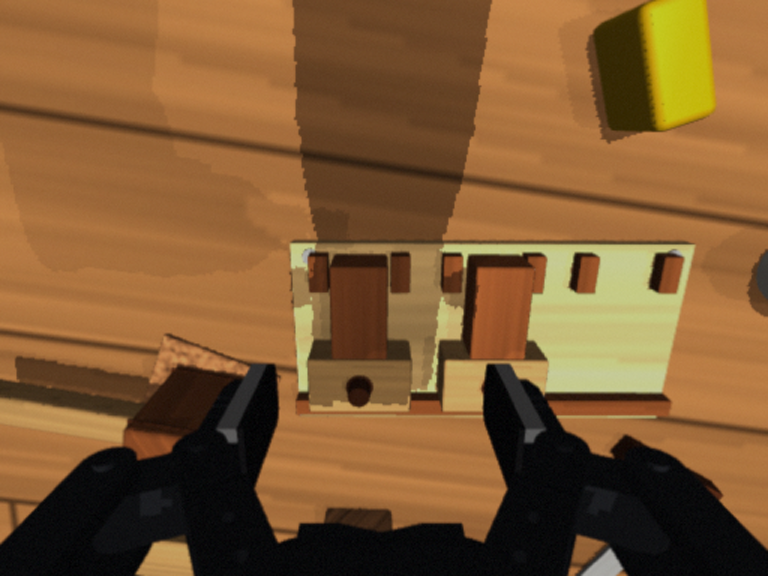

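View pics/b17.png

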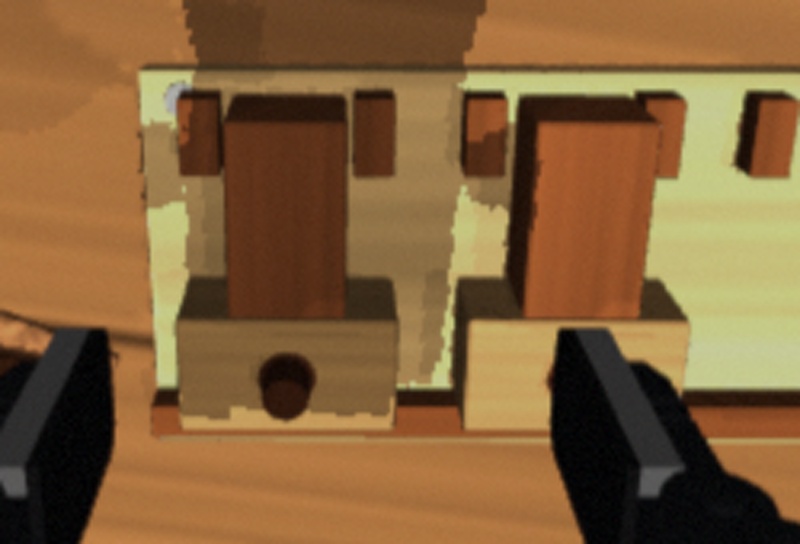

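```bash
python3 - <<'E'
from h import *
c=lc('w17')
for P in ([(227,121),(347,123),(231,317),(345,317),(179,320),(396,320),(395,430),(183,428)],[(538,122),(657,122),(525,318),(640,318),(468,320),(688,322),(684,429),(464,429)]):
  P=np.array(P)/3.2+[150,140]
  for zf in (0,1): print(fitblock(c,P,[.57,.2,.147,.048],zf))
# mallet look
c2,im=look('top','t17'); crop(im,230,130,330,190,8,'m17.png')
E
```

```text
(array([0.5864, 0.1305, 0.1401, 0.048 ]), np.float64(1.3503747734639546))
(array([0.589 , 0.1306, 0.1402, 0.0428]), np.float64(0.8010343076588811))
(array([0.5719, 0.2289, 0.1546, 0.048 ]), np.float64(1.760064769943142))
(array([0.5733, 0.2299, 0.1543, 0.045 ]), np.float64(1.5959971798729953))
```

View pics/m17.png

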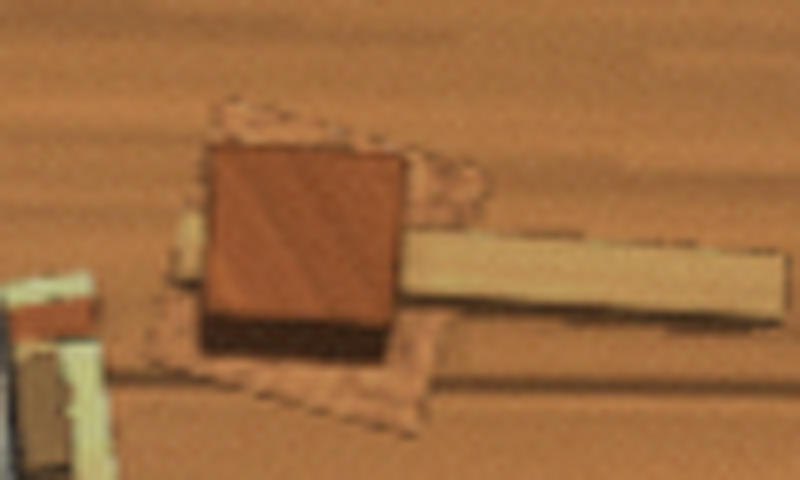

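```bash
python3 - <<'E'
from h import *
c=lc('t17')
P=np.array([(208,145),(405,155),(393,328),(203,315)])/8+[230,130]
Mm=np.array([(33,-30),(-33,-30),(-33,30),(33,30)])/1000.
print(fitblock(c,P,[.64,.01,1.53,.094],False,Mm))
H=unproj(c,np.array([(785,255),(785,318),(402,230),(402,298)])/8+[230,130],.062);print(H)
print('pad',unproj(c,np.array([(222,98),(490,170),(420,435),(150,365)])/8+[230,130],.006).mean(0))
go([.64,.018,.26],np.radians(-2.4))
E
```

```text
(array([0.6407, 0.0108, 1.5302, 0.094 ]), np.float64(0.5679410814535686))
[[ 0.6432 -0.1558  0.062 ]
 [ 0.6212 -0.1556  0.062 ]
 [ 0.6495 -0.0241  0.062 ]
 [ 0.6259 -0.0243  0.062 ]]
pad [0.6472 0.0019 0.006 ]
at [0.4852 0.1291 0.2236] yaw 98.4598511240686 world d mm [ 154.7734 -111.1093   36.3748] tool shift mm [-132.6751  -36.0557 -136.823 ] turn deg [  0.0986 100.8598   0.1051]
```

Call:
send_rows([
  [[-22, -6, -23, 0, 0, 0, 0.9], [-22, -6, -23, 0, 0, 0, 0.9], [-22, -6, -23, 0, 0, 0, 1], [-22, -6, -23, 0, 0, 0, 1], [-22, -6, -23, 0, 0, 0, 1], [-23, -6, -22, 0, 0, 0, 1], [0, 0, 0, 0, 8.4, 0, 1], [0, 0, 0, 0, 8.4, 0, 1]],
])

```text
clock: 23.55
ee_pos: [0.641, 0.0164, 0.2563]
ee_rot: [-1.275, -1.093, 1.097]
contact_force: [0.2, 0.3, 0.1]
gripper_width: 0.997
```

Call:
send_rows([
  [[0, 0, 0, 0, 8.4, 0, 1], [0, 0, 0, 0, 8.4, 0, 1], [0, 0, 0, 0, 8.4, 0, 1], [0, 0, 0, 0, 8.4, 0, 1], [0, 0, 0, 0, 8.4, 0, 1], [0, 0, 0, 0, 8.4, 0, 1], [0, 0, 0, 0, 8.4, 0, 1], [0, 0, 0, 0, 8.4, 0, 1]],
])

```text
clock: 24.35
ee_pos: [0.6402, 0.0173, 0.2569]
ee_rot: [-1.562, -0.191, 0.195]
contact_force: [1.1, -0.5, -0.3]
gripper_width: 0.998
```

Call:
send_rows([
  [[0, 0, 0, 0, 8.4, 0, 1], [0, 0, 0, 0, 8.4, 0, 1], [0, 0, 0, 0, 0, 0, 1], [0, 0, 0, 0, 0, 0, 1]],
])

```text
clock: 24.75
ee_pos: [0.6402, 0.0174, 0.2576]
ee_rot: [-1.57, 0.03, -0.028]
contact_force: [0.1, -0.6, 1.1]
gripper_width: 0.996
```

```bash
python3 - <<'E'
from h import *
print(sense()['q'])
c,im=look('wrist','w18')
crop(im,0,0,512,384,1.5,'w18z.png')
go([.6397,.003,.063],np.radians(-2.4))
E
```

```text
[-0.1038  0.4179  0.2695  1.4241 -0.      1.504 ]
at [0.6401 0.0174 0.2578] yaw -2.132331989178355 world d mm [  -0.4474  -14.41   -194.8375] tool shift mm [  0.3452 194.8365 -14.4264] turn deg [-0.0027  0.2677 -0.0753]
```

View pics/w18z.png

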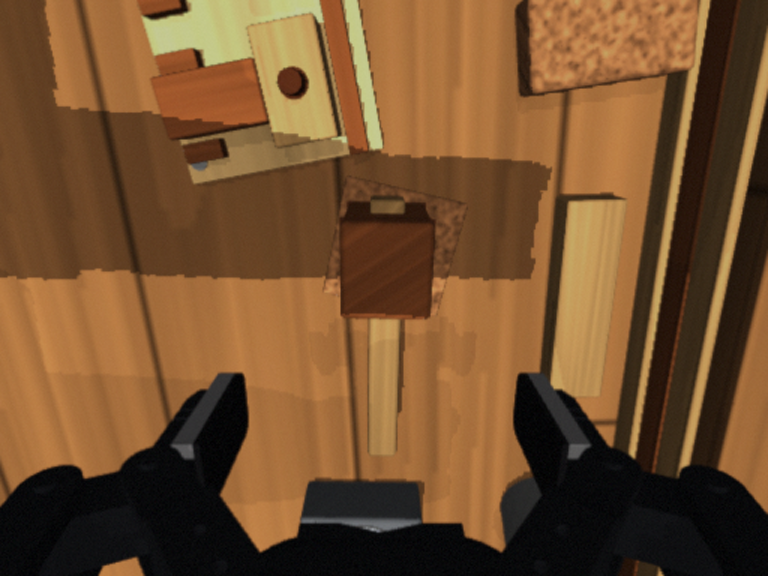

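```bash
python3 - <<'E'
from h import *
c=lc('w18')
P=np.array([(341,221),(435,221),(431,318),(341,318)])/1.5
Mm=np.array([(33,30),(33,-30),(-33,-30),(-33,30)])/1000.
for zf in (0,1): print(fitblock(c,P,[.64,.01,1.53,.094],zf,Mm))
H=unproj(c,np.array([(369,454),(396,454)])/1.5,.062);print(H)
print('pad',unproj(c,np.array([(347,176),(467,204),(437,318),(325,290)])/1.5,.006).mean(0))
E
```

```text
(array([0.6436, 0.0122, 1.5255, 0.094 ]), np.float64(1.253961121173063))
(array([0.6436, 0.0106, 1.5255, 0.0884]), np.float64(0.6249542469988683))
[[ 0.6239 -0.1531  0.062 ]
 [ 0.646  -0.1539  0.062 ]]
pad [0.6502 0.0039 0.006 ]
```

Call:
send_rows([
  [[1, 25, -7, 0, 0.2, 0, 1], [1, 40, -7, 0, 0, 0, 1], [0, 40, 0, 0, 0, 0, 1], [0, 30, 0, 0, 0, 0, 1], [0, 25, 0, 0, 0, 0, 1], [0, 20, 0, 0, 0, 0, 1], [0, 14, 0, 0, 0, 0, 1], [0, 0, 0, 0, 0, 0, 1]],
])

```text
clock: 25.6
ee_pos: [0.6403, 0.0036, 0.0624]
ee_rot: [-1.57, 0.036, -0.03]
contact_force: [0.6, 0.4, -0.3]
gripper_width: 1.004
```

```bash
python3 - <<'E'
from h import *
c,im=look('wrist','w19'); print(sense()['contact_force'])
crop(im,0,0,512,384,1.5,'w19z.png')
go([.6415,.003,.063],np.radians(-2.4))
E
```

```text
[-0.5479 -0.3429  0.4584]
at [0.641  0.0035 0.0638] yaw -2.4356703890170777 world d mm [ 0.5068 -0.5029 -0.8499] tool shift mm [ 0.5295  0.8487 -0.4811] turn deg [-0.0108 -0.0357 -0.1181]
```

View pics/w19z.png

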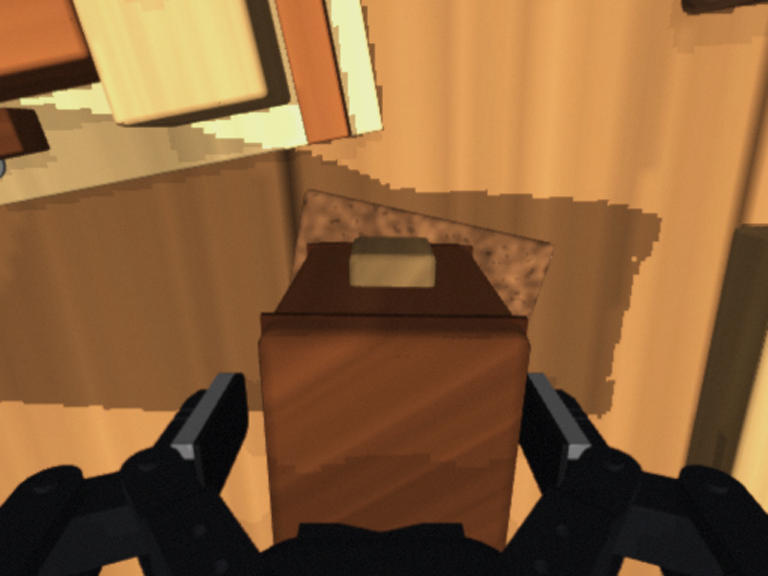

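Call:
send_rows([
  [[2.5, 0, 0, 0, 0, 0, 1], [0, 0, 0, 0, 0, 0, 0.8], [0, 0, 0, 0, 0, 0, 0.6], [0, 0, 0, 0, 0, 0, 0.4], [0, 0, 0, 0, 0, 0, 0.4], [0, 0, 0, 0, 0, 0, 0.4], [0, 0, 0, 0, 0, 0, 0.4], [0, 0, 0, 0, 0, 0, 0.4]],
], grip_force=90)

```text
clock: 26.45
ee_pos: [0.6444, 0.0033, 0.0659]
ee_rot: [-1.571, 0.033, -0.036]
contact_force: [-0.4, -0.1, 6.7]
gripper_width: 0.689
```

```bash
python3 - <<'E'
from h import *
s=sense();print(s['contact_force'],s['gripper_width'],pose()[0])
c,im=look('wrist','w20')
crop(im,0,0,512,384,1.5,'w20z.png')
E
```

```text
[-0.3655 -0.07    6.6641] 0.6894259292643945 [0.6444 0.0033 0.0659]
```

View pics/w20z.png

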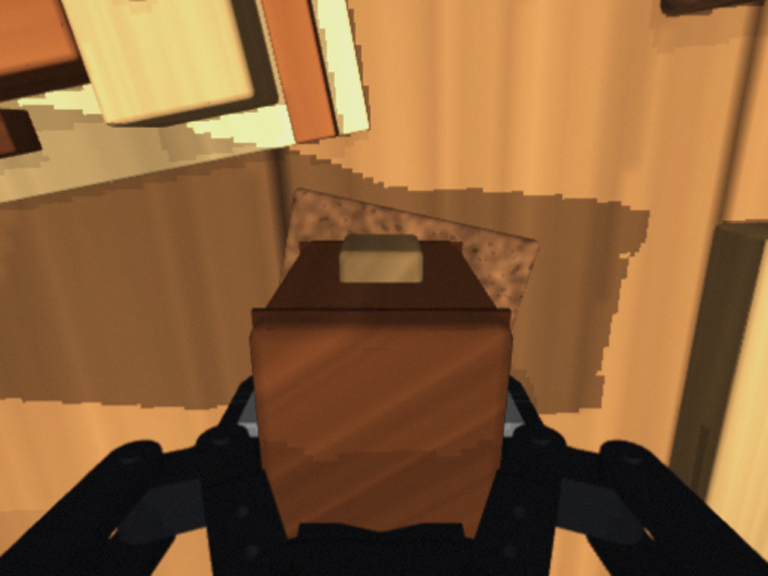

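```bash
python3 - <<'E'
from h import *
c=lc('w20')
W=unproj(c,np.array([(252,311),(511,311)])/1.5,.094);print(W, W.mean(0)-pose()[0])
# tip? pegs
c=lc('w17')
print('pegs w17',unproj(c,np.array([[287,385]])/3.2+[150,140],.064))
c=lc('w12'); print(unproj(c,np.array([[366,618]])/5+[180,150],.064))
E
```

```text
[[0.6183 0.049  0.094 ]
 [0.6742 0.0465 0.094 ]] [0.0018 0.0444 0.0281]
pegs w17 [[0.5802 0.1298 0.064 ]]
[[0.5708 0.2281 0.064 ]]
```

Call:
send_rows([
  [[0, -5, 0, 0, 0, 0, 0.4], [0, -15, 0, 0, 0, 0, 0.4], [0, -25, 0, 0, 0, 0, 0.4], [0, -30, 0, 0, 0, 0, 0.4], [0, -30, 0, 0, 0, 0, 0.4], [0, -15, 0, 0, 0, 0, 0.4], [0, 0, 0, 0, 0, 0, 0.4], [0, 0, 0, 0, 0, 0, 0.4]],
])

```text
clock: 27.3
ee_pos: [0.6436, 0.0034, 0.1841]
ee_rot: [-1.57, 0.036, -0.034]
contact_force: [-0.9, -0.2, -3.9]
gripper_width: 0.696
```

```bash
python3 - <<'E'
from h import *
s=sense();print(s['contact_force'],s['wrist_torque'],s['gripper_width'],pose()[0])
c,im=look('side','s21'); crop(im,170,90,330,250,4,'s21z.png')
go([.587,.121,.18],np.radians(-2.4))
E
```

```text
[-0.8695 -0.2452 -3.8891] [ 0.0531  0.0346 -0.0176] 0.6955150677276429 [0.6436 0.0034 0.1841]
at [0.6434 0.0034 0.1834] yaw -2.552567773090628 world d mm [-56.3525 117.553   -3.3975] tool shift mm [-61.5248   3.5468 114.926 ] turn deg [-0.011  -0.1526 -0.1188]
```

View pics/s21z.png

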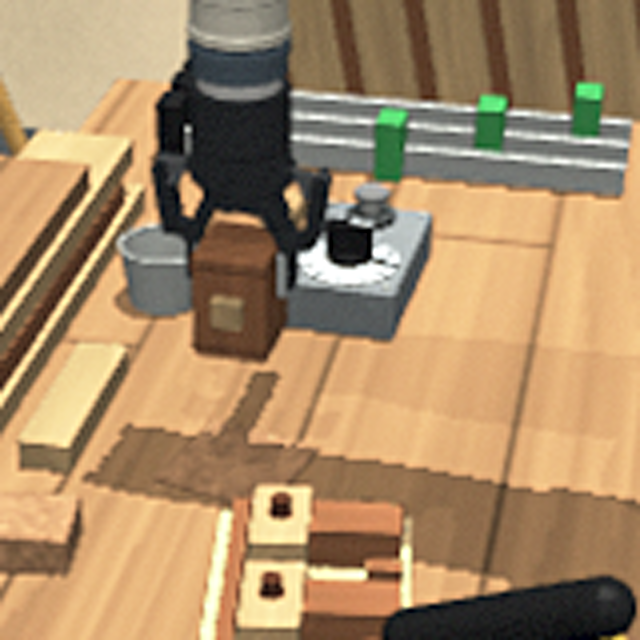

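Call:
send_rows([
  [[-10, 0, 19, 0, 0, 0, 0.4], [-10, 0, 19, 0, 0, 0, 0.4], [-10, 0, 19, 0, 0, 0, 0.4], [-10, 0, 19, 0, 0, 0, 0.4], [-10, 0, 19, 0, 0, 0, 0.4], [-11.5, 0, 20, 0, 0, 0, 0.4], [0, 0, 0, 0, 0, 0, 0.4], [0, 0, 0, 0, 0, 0, 0.4]],
])

```text
clock: 28.15
ee_pos: [0.5867, 0.1224, 0.1845]
ee_rot: [-1.571, 0.034, -0.033]
contact_force: [0.1, 0.4, -3.9]
gripper_width: 0.691
```

```bash
python3 - <<'E'
from h import *
s=sense();print(s['contact_force'],s['wrist_torque'],s['gripper_width'],pose()[0])
c,im=look('side','s22'); crop(im,190,150,330,290,4.2,'s22z.png')
c,im=look('wrist','w22'); crop(im,0,0,512,384,1.5,'w22z.png')
go([.587,.121,.108],np.radians(-2.4))
E
```

```text
[ 0.1005  0.3669 -3.8909] [ 0.0158 -0.0372  0.0109] 0.6905487901915903 [0.5867 0.1224 0.1845]
at [0.5874 0.1212 0.1845] yaw -2.529639651788899 world d mm [ -0.4446  -0.2451 -76.5028] tool shift mm [-0.4085 76.503  -0.2515] turn deg [ 0.0097 -0.1296 -0.0186]
```

View pics/s22z.png

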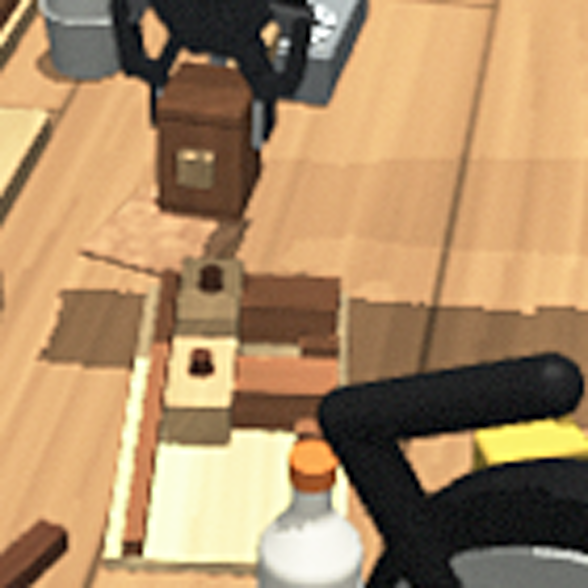

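View pics/w22z.png

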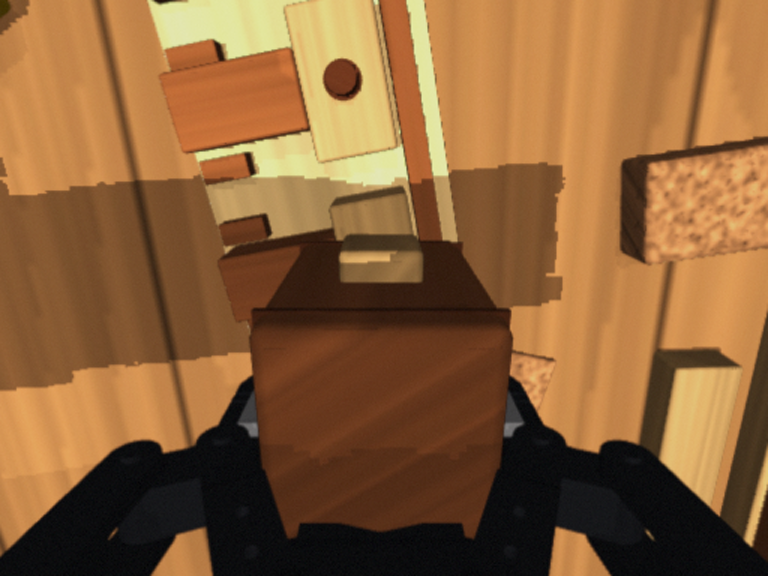

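Call:
send_rows([
  [[0, 15, 0, 0, 0, 0, 0.4], [0, 20, 0, 0, 0, 0, 0.4], [0, 15, 0, 0, 0, 0, 0.4], [0, 8, 0, 0, 0, 0, 0.4], [0, 5, 0, 0, 0, 0, 0.4], [0, 5, 0, 0, 0, 0, 0.4], [0, 4, 0, 0, 0, 0, 0.4], [0, 3, 0, 0, 0, 0, 0.4]],
])

```text
clock: 29.05
ee_pos: [0.5877, 0.1208, 0.1101]
ee_rot: [-1.571, 0.035, -0.036]
contact_force: [-3.2, -2.1, 2.6]
gripper_width: 0.688
```

```bash
python3 - <<'E'
from h import *
s=sense();print(s['contact_force'],s['wrist_torque'],s['gripper_width'],pose()[0])
E
```

```text
[-3.2365 -2.1314  2.579 ] [-0.4577  0.902   0.0685] 0.6883193516080758 [0.5877 0.1208 0.1101]
```

Call:
send_rows([
  [[0, 2, 0, 0, 0, 0, 0.4], [0, 1, 0, 0, 0, 0, 0.4], [0, 1, 0, 0, 0, 0, 0.4], [0, 0, 0, 0, 0, 0, 0.4]],
])

```text
clock: 29.45
ee_pos: [0.5877, 0.1208, 0.1079]
ee_rot: [-1.571, 0.034, -0.037]
contact_force: [-8.6, -3.0, 19.2]
gripper_width: 0.69
```

```bash
python3 - <<'E'
from h import *
s=sense();print(s['contact_force'],s['wrist_torque'],s['gripper_width'],pose()[0])
E
```

```text
[-8.5512 -2.9888 19.1532] [-0.758   2.3285  0.071 ] 0.6899226044168403 [0.5877 0.1208 0.1079]
```

Call:
send_rows([
  [[0, 1, 0, 0, 0, 0, 0.4], [0, 1, 0, 0, 0, 0, 0.4], [0, 0, 0, 0, 0, 0, 0.4], [0, 0, 0, 0, 0, 0, 0.4]],
])

```text
clock: 29.85
ee_pos: [0.5877, 0.1207, 0.1078]
ee_rot: [-1.571, 0.032, -0.038]
contact_force: [-14.1, -6.0, 34.6]
gripper_width: 0.688
```

```bash
python3 - <<'E'
from h import *
s=sense();print(s['contact_force'],s['wrist_torque'],s['gripper_width'],pose()[0])
E
```

```text
[-14.0519  -5.9929  34.5762] [-0.8159  4.1577  0.0343] 0.6880867797467651 [0.5877 0.1207 0.1078]
```

Call:
send_rows([
  [[0, -5, 0, 0, 0, 0, 0.4], [0, -10, 0, 0, 0, 0, 0.4], [0, -20, 0, 0, 0, 0, 0.4], [0, -20, 0, 0, 0, 0, 0.4], [0, -15, 0, 0, 0, 0, 0.4], [0, 0, 0, 0, 0, 0, 0.4], [0, 0, 0, 0, 0, 0, 0.4]],
])

```text
clock: 30.55
ee_pos: [0.5878, 0.1211, 0.1733]
ee_rot: [-1.57, 0.035, -0.035]
contact_force: [-0.5, 0.9, -4.7]
gripper_width: 0.692
```

```bash
python3 - <<'E'
from h import *
s=sense();print(s['contact_force'],s['wrist_torque'],s['gripper_width'],pose()[0])
c,im=look('side','s23'); crop(im,190,150,330,290,4.2,'s23z.png')
c,im=look('wrist','w23'); crop(im,0,0,512,384,1.5,'w23z.png')
go([.573,.219,.18],np.radians(-2.4))
E
```

```text
[-0.4667  0.9367 -4.6667] [0.0436 0.0143 0.0126] 0.6916096320045365 [0.5878 0.1211 0.1733]
at [0.5873 0.1211 0.1726] yaw -2.552642255138145 world d mm [-14.2898  97.9463   7.4383] tool shift mm [-18.6504  -7.4135  97.2122] turn deg [ 0.0038 -0.1526 -0.0968]
```

View pics/s23z.png

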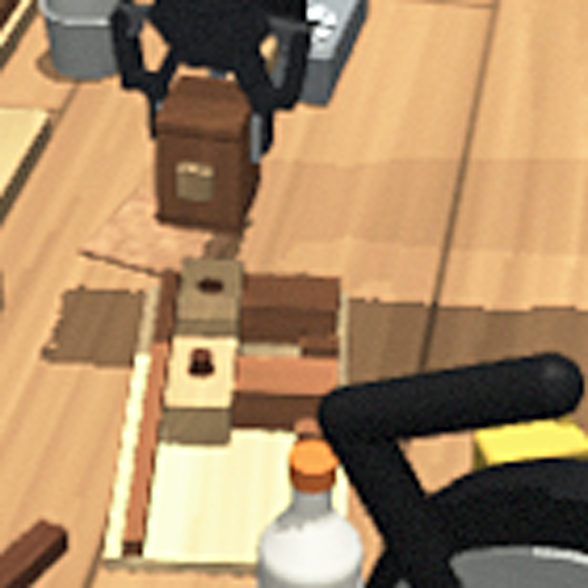

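View pics/w23z.png

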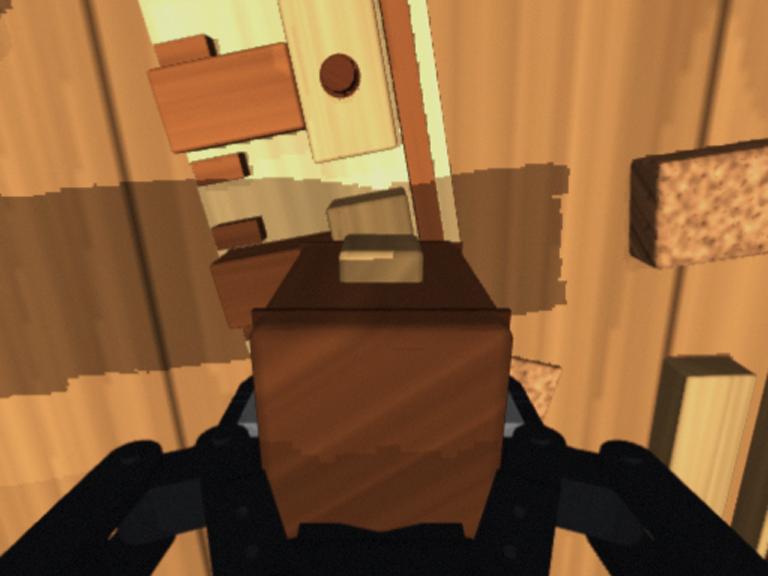

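Peg in bay 1 is flush; the mallet hasn't slipped. Now bay 2.

Call:
send_rows([
  [[-3, 0, 16, 0, 0, 0, 0.4], [-3, 0, 16, 0, 0, 0, 0.4], [-3, 0, 16, 0, 0, 0, 0.4], [-3, 0, 16, 0, 0, 0, 0.4], [-3, 0, 16, 0, 0, 0, 0.4], [-3.6, 0, 17.2, 0, 0, 0, 0.4], [0, 0, 0, 0, 0, 0, 0.4], [0, 0, 0, 0, 0, 0, 0.4]],
])

```text
clock: 31.45
ee_pos: [0.5732, 0.2198, 0.1737]
ee_rot: [-1.571, 0.034, -0.034]
contact_force: [-0.3, -0.4, -3.1]
gripper_width: 0.693
```

Call:
send_rows([
  [[0, 15, 0, 0, 0, 0, 0.4], [0, 15, 0, 0, 0, 0, 0.4], [0, 10, 0, 0, 0, 0, 0.4], [0, 6, 0, 0, 0, 0, 0.4], [0, 5, 0, 0, 0, 0, 0.4], [0, 5, 0, 0, 0, 0, 0.4], [0, 4, 0, 0, 0, 0, 0.4], [0, 3, 0, 0, 0, 0, 0.4]],
])

```text
clock: 32.25
ee_pos: [0.5737, 0.2188, 0.1111]
ee_rot: [-1.571, 0.034, -0.036]
contact_force: [-0.6, -1.2, 1.3]
gripper_width: 0.693
```

```bash
python3 - <<'E'
from h import *
s=sense();print(s['contact_force'],s['wrist_torque'],s['gripper_width'],pose()[0])
E
```

```text
[-0.6426 -1.1746  1.2871] [-0.2859  0.293   0.0409] 0.6932569650990293 [0.5737 0.2188 0.1111]
```

Call:
send_rows([
  [[0, 2, 0, 0, 0, 0, 0.4], [0, 1.5, 0, 0, 0, 0, 0.4], [0, 1, 0, 0, 0, 0, 0.4], [0, 1, 0, 0, 0, 0, 0.4], [0, 0.5, 0, 0, 0, 0, 0.4], [0, 0, 0, 0, 0, 0, 0.4]],
])

```text
clock: 32.85
ee_pos: [0.5736, 0.2189, 0.1079]
ee_rot: [-1.57, 0.033, -0.037]
contact_force: [-7.5, -3.9, 26.5]
gripper_width: 0.689
```

```bash
python3 - <<'E'
from h import *
s=sense();print(s['contact_force'],s['wrist_torque'],s['gripper_width'],pose()[0])
E
```

```text
[-7.531  -3.9302 26.489 ] [-0.8525  2.5193  0.083 ] 0.6892265955672318 [0.5736 0.2189 0.1079]
```

Call:
send_rows([
  [[0, -6, 0, 0, 0, 0, 0.4], [0, -10, 0, 0, 0, 0, 0.4], [0, -20, 0, 0, 0, 0, 0.4], [0, -25, 0, 0, 0, 0, 0.4], [0, -15, 0, 0, 0, 0, 0.4], [0, 0, 0, 0, 0, 0, 0.4], [0, 0, 0, 0, 0, 0, 0.4]],
])

```text
clock: 33.55
ee_pos: [0.5733, 0.219, 0.1802]
ee_rot: [-1.57, 0.035, -0.035]
contact_force: [0.5, -0.3, -4.0]
gripper_width: 0.693
```

```bash
python3 - <<'E'
from h import *
s=sense();print(s['contact_force'],s['wrist_torque'],s['gripper_width'],pose()[0])
c,im=look('side','s24'); crop(im,190,150,330,290,4.2,'s24z.png')
go([.6444,.0033,.18],np.radians(-2.4))
E
```

```text
[ 0.5254 -0.3169 -4.004 ] [-0.0235  0.0051  0.0409] 0.6928161255082143 [0.5733 0.219  0.1802]
at [0.573  0.2189 0.1796] yaw -2.5531415548832768 world d mm [  71.3645 -215.5703    0.3579] tool shift mm [  80.8958   -0.4066 -212.1775] turn deg [ 0.0197 -0.1531 -0.0865]
```

View pics/s24z.png

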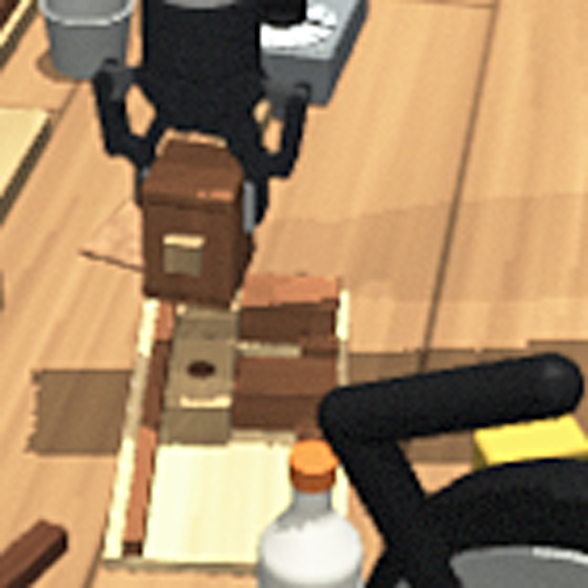

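Both pegs are flush. Return the mallet.

Call:
send_rows([
  [[10, 0, -26, 0, 0, 0, 0.4], [10, 0, -26, 0, 0, 0, 0.4], [10, 0, -26, 0, 0, 0, 0.4], [10, 0, -27, 0, 0, 0, 0.4], [10, 0, -27, 0, 0, 0, 0.4], [10, 0, -27, 0, 0, 0, 0.4], [10, 0, -27, 0, 0, 0, 0.4], [11, 0, -26, 0, 0, 0, 0.4]],
])

```text
clock: 34.4
ee_pos: [0.6446, 0.0024, 0.1792]
ee_rot: [-1.57, 0.037, -0.033]
contact_force: [0.1, 0.4, -3.8]
gripper_width: 0.694
```

Call:
send_rows([
  [[0, 15, 0, 0, 0, 0, 0.4], [0, 25, 0, 0, 0, 0, 0.4], [0, 25, 0, 0, 0, 0, 0.4], [0, 15, 0, 0, 0, 0, 0.4], [0, 10, 0, 0, 0, 0, 0.4], [0, 8, 0, 0, 0, 0, 0.4], [0, 5, 0, 0, 0, 0, 0.4], [0, 0, 0, 0, 0, 0, 0.4]],
])

```text
clock: 35.2
ee_pos: [0.6447, 0.0036, 0.0773]
ee_rot: [-1.57, 0.035, -0.034]
contact_force: [0.1, 0.4, -3.8]
gripper_width: 0.692
```

```bash
python3 - <<'E'
from h import *
s=sense();print(s['contact_force'],s['wrist_torque'],s['gripper_width'],pose()[0])
c,im=look('side','s25'); crop(im,170,110,330,250,4.2,'s25z.png')
go([.6444,.0033,.066],np.radians(-2.4))
E
```

```text
[ 0.1438  0.4085 -3.8406] [ 0.0262  0.0046 -0.0142] 0.6922261807900767 [0.6447 0.0036 0.0773]
at [0.645  0.0035 0.0779] yaw -2.553738500899794 world d mm [ -0.5867  -0.2478 -11.9318] tool shift mm [-0.5774 11.9317 -0.2732] turn deg [ 0.0023 -0.1537  0.0109]
```

View pics/s25z.png

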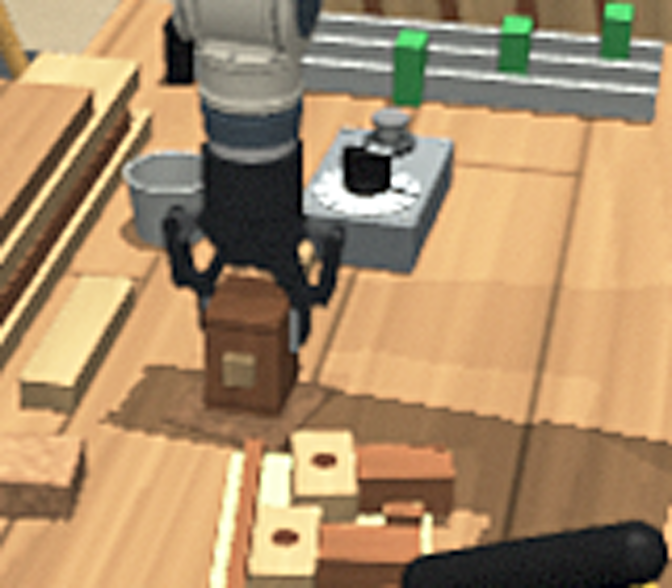

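Call:
send_rows([
  [[0, 5, 0, 0, 0, 0, 0.4], [0, 4, 0, 0, 0, 0, 0.4], [0, 2, 0, 0, 0, 0, 0.4], [0, 0.5, 0, 0, 0, 0, 0.4], [0, 0, 0, 0, 0, 0, 0.4]],
])

```text
clock: 35.75
ee_pos: [0.6448, 0.0035, 0.0663]
ee_rot: [-1.57, 0.035, -0.035]
contact_force: [-0.2, -0.7, -4.3]
gripper_width: 0.693
```

```bash
python3 - <<'E'
from h import *
s=sense();print(s['contact_force'],s['wrist_torque'],s['gripper_width'],pose()[0])
c,im=look('wrist','w26'); crop(im,0,0,512,384,1.5,'w26z.png')
im=cv2.imread('pics/s25.png'); crop(im,205,190,305,280,7,'s25b.png')
E
```

```text
[-0.1543 -0.6952 -4.2672] [-0.0478 -0.0343 -0.0019] 0.6928913165814742 [0.6448 0.0035 0.0663]
```

View pics/w26z.png

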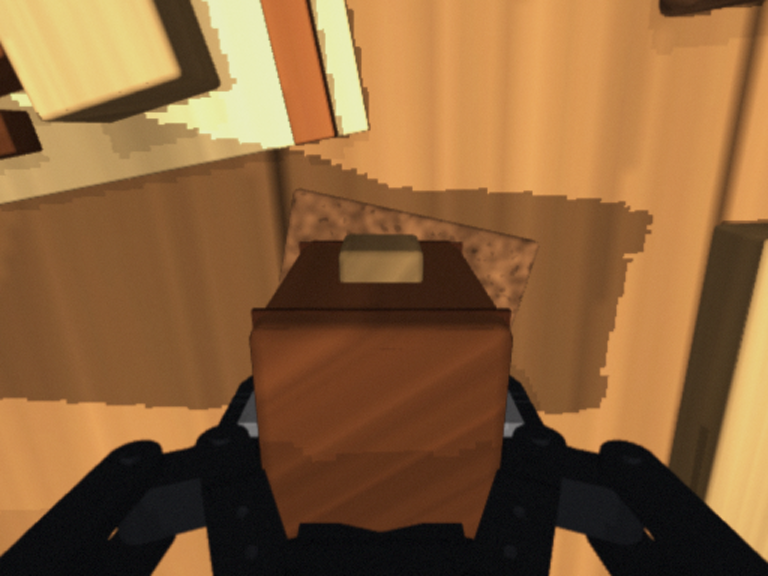

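View pics/s25b.png

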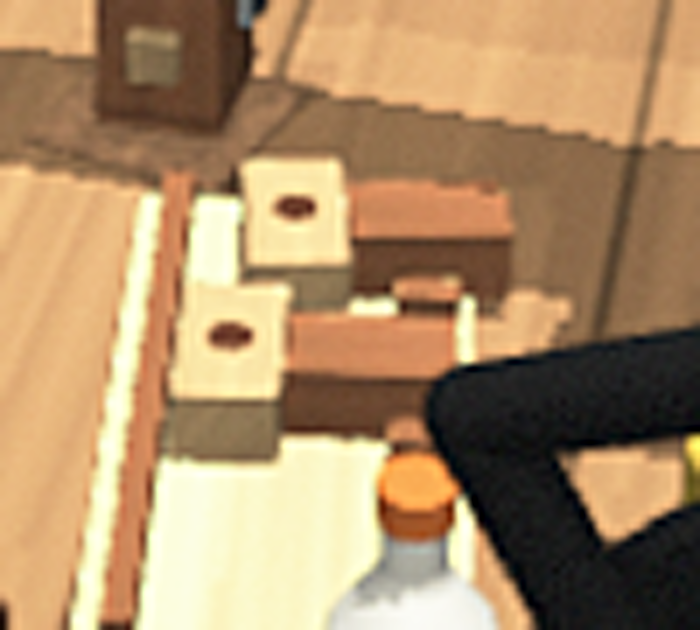

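Call:
send_rows([
  [[0, 0.7, 0, 0, 0, 0, 0.4], [0, 0, 0, 0, 0, 0, 0.4], [0, 0, 0, 0, 0, 0, 0.7], [0, 0, 0, 0, 0, 0, 0.85], [0, 0, 0, 0, 0, 0, 1], [0, 0, 0, 0, 0, 0, 1], [0, -5, 0, 0, 0, 0, 1], [0, -15, 0, 0, 0, 0, 1]],
])

```text
clock: 36.6
ee_pos: [0.6442, 0.0036, 0.0848]
ee_rot: [-1.57, 0.037, -0.033]
contact_force: [0.0, -0.5, -0.5]
gripper_width: 1.0
```

Call:
send_rows([
  [[0, -20, 0, 0, 0, 0, 1], [0, -30, 0, 0, 0, 0, 1], [0, -35, 0, 0, 0, 0, 1], [0, -35, 0, 0, 0, 0, 1], [0, -35, 0, 0, 0, 0, 1], [0, 0, 0, 0, 0, 0, 1]],
])

```text
clock: 37.2
ee_pos: [0.6463, 0.0034, 0.2464]
ee_rot: [-1.571, 0.028, -0.042]
contact_force: [-0.4, 0.4, 0.1]
gripper_width: 0.999
```

```bash
python3 - <<'E'
from h import *
s=sense();print(s['contact_force'],s['gripper_width'],pose()[0])
c,im=look('wrist','w27'); crop(im,0,0,512,384,1.5,'w27z.png')
E
```

```text
[-0.3951  0.3666  0.0698] 0.9994894538669842 [0.6463 0.0034 0.2464]
```

View pics/w27z.png

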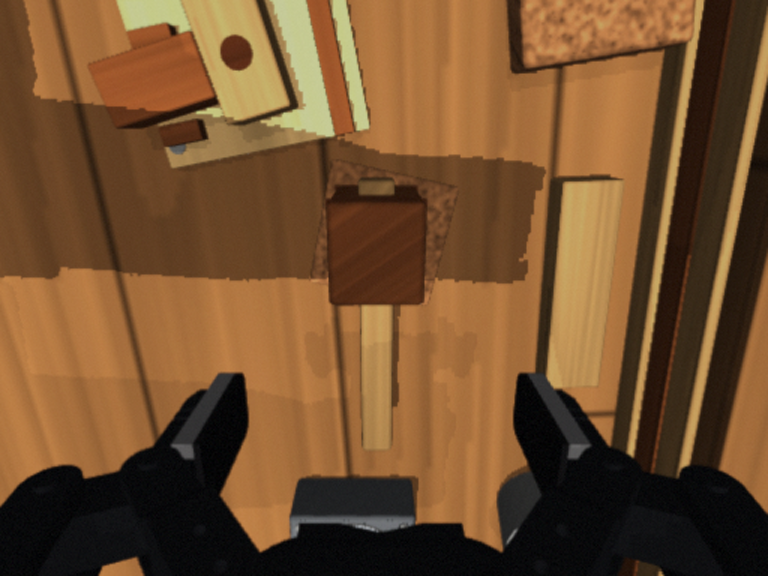

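Call:
send_rows([
  [[-20, 0, 15, 0, 0, 0, 0.8], [-24, 0, 17, 0, 0, 0, 0.8], [-24, 0, 17, 0, 0, 0, 0.8], [-24, 0, 17, 0, 0, 0, 0.8], [-24, 0, 18, 0, 0, 0, 0.8], [-25, 0, 18, 0, 0, 0, 0.8], [-25, 0, 18, 0, 0, 0, 0.8], [0, 0, 0, 0, -8.5, 0, 0.8]],
])

```text
clock: 38.05
ee_pos: [0.4813, 0.1325, 0.2403]
ee_rot: [-1.569, -0.082, 0.084]
contact_force: [-1.0, -0.1, -0.3]
gripper_width: 0.801
```

Call:
send_rows([
  [[0, 0, 0, 0, -8.5, 0, 0.8], [0, 0, 0, 0, -8.5, 0, 0.8], [0, 0, 0, 0, -8.5, 0, 0.8], [0, 0, 0, 0, -8.5, 0, 0.8], [0, 0, 0, 0, -8.5, 0, 0.8], [0, 0, 0, 0, -8.5, 0, 0.8], [0, 0, 0, 0, -8.5, 0, 0.8], [0, 0, 0, 0, -8.5, 0, 0.8]],
])

```text
clock: 38.85
ee_pos: [0.4839, 0.1307, 0.2397]
ee_rot: [-1.326, -1.004, 1.006]
contact_force: [-0.2, -0.1, -0.1]
gripper_width: 0.798
```

Call:
send_rows([
  [[0, 0, 0, 0, -8.5, 0, 0.8], [0, 0, 0, 0, -8.5, 0, 0.8], [0, 0, 0, 0, -8.5, 0, 0.8], [0, 0, 0, 0, 0, 0, 0.8]],
])

```text
clock: 39.25
ee_pos: [0.484, 0.1308, 0.2398]
ee_rot: [-1.124, -1.33, 1.332]
contact_force: [0.6, 0.3, -0.3]
gripper_width: 0.802
```

```bash
python3 - <<'E'
from h import *
s=sense();print(s['q'],s['gripper_width'],pose()[0])
c,im=look('wrist','w28'); crop(im,0,0,512,384,1.5,'w28z.png'); crop(im,120,110,330,290,3.3,'b28.png')
E
```

```text
[ 0.0963  0.1811 -0.1157  1.2754  0.0001 -0.0707] 0.8022584399583151 [0.484  0.1308 0.2398]
```

View pics/w28z.png

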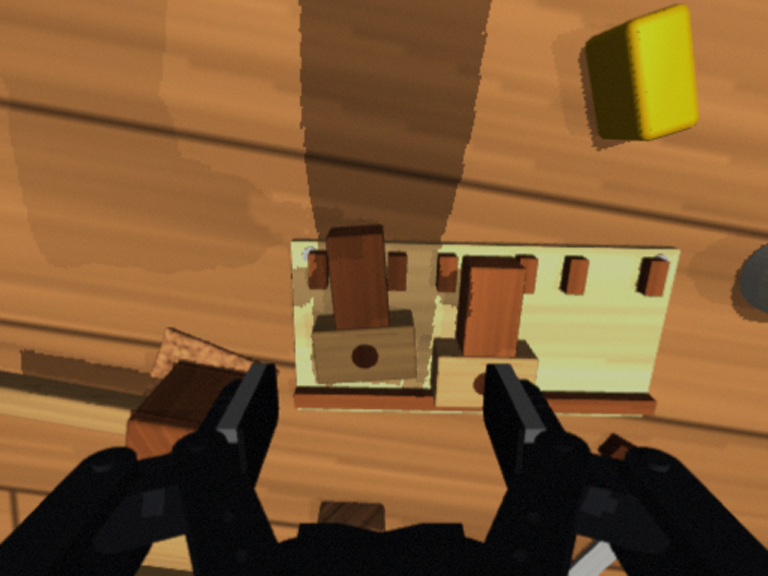

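View pics/b28.png

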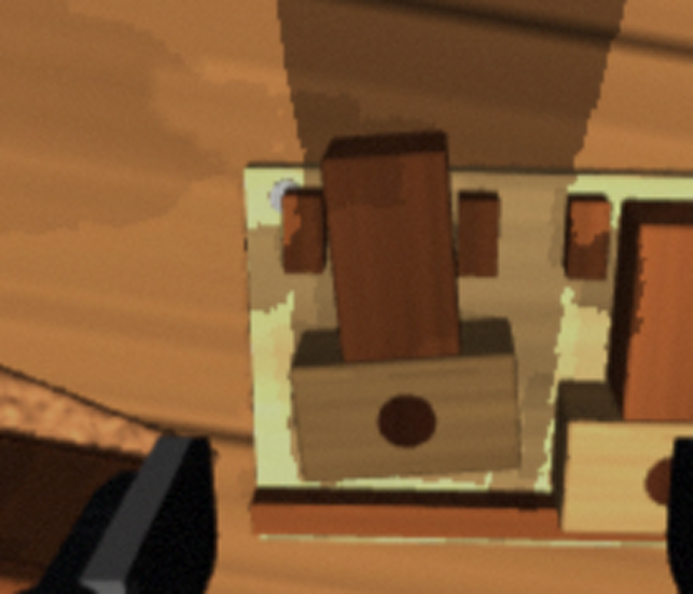

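```bash
python3 - <<'E'
from h import *
c=lc('w28')
P=np.array([(324,158),(445,150),(343,361),(457,355),(294,368),(515,352),(519,467),(304,481)])/3.3+[120,110]
for zf in (0,1): 
    p,r=fitblock(c,P,[.57,.13,.147,.048],zf); print(p,np.degrees(p[2]),r)
p,_=fitblock(c,P,[.57,.13,.147,.048],0)
print('jig frame offset', (p[:2]-[.5872,.1303])@np.array([[.9892,-.1466],[.1466,.9892]]))
g=p[:2]-.042*np.array([np.cos(p[2]),np.sin(p[2])]);print(g)
go([*g,.12],p[2]+np.pi/2)
E
```

```text
[0.5641 0.1336 0.2348 0.048 ] 13.451768904320545 1.6731486247697092
[0.566  0.1338 0.2349 0.0434] 13.458109869748796 1.1903387591530077
jig frame offset [-0.0223  0.0067]
[0.5233 0.1239]
at [0.484  0.1308 0.2399] yaw 99.26281490575603 world d mm [  39.2508   -6.8864 -119.9145] tool shift mm [-13.1213 119.8703 -37.7686] turn deg [-0.0659 -4.189   0.0057]
```

Call:
send_rows([
  [[-6, 20, -22, 0, -4.2, 0, 0.75], [-7, 30, -21.5, 0, 0, 0, 0.75], [0, 35, 0, 0, 0, 0, 0.75], [0, 35, 0, 0, 0, 0, 0.75], [0, 25, 0, 0, 0, 0, 0.75], [0, 10, 0, 0, 0, 0, 0.75], [0, 0, 0, 0, 0, 0, 0.75]],
])

```text
clock: 40.0
ee_pos: [0.5289, 0.1267, 0.0844]
ee_rot: [-1.086, -1.379, 1.382]
contact_force: [-0.3, 0.0, 0.0]
gripper_width: 0.748
```

```bash
python3 - <<'E'
from h import *
c,im=look('wrist','w29'); crop(im,0,0,512,384,1.5,'w29z.png')
go([.529,.125,.050],np.radians(103.45))
E
```

```text
at [0.5297 0.1268 0.0858] yaw 103.53756497354561 world d mm [ -0.6715  -1.7804 -35.7586] tool shift mm [-1.5753 35.759   1.0531] turn deg [-0.0264  0.0876  0.0025]
```

View pics/w29z.png

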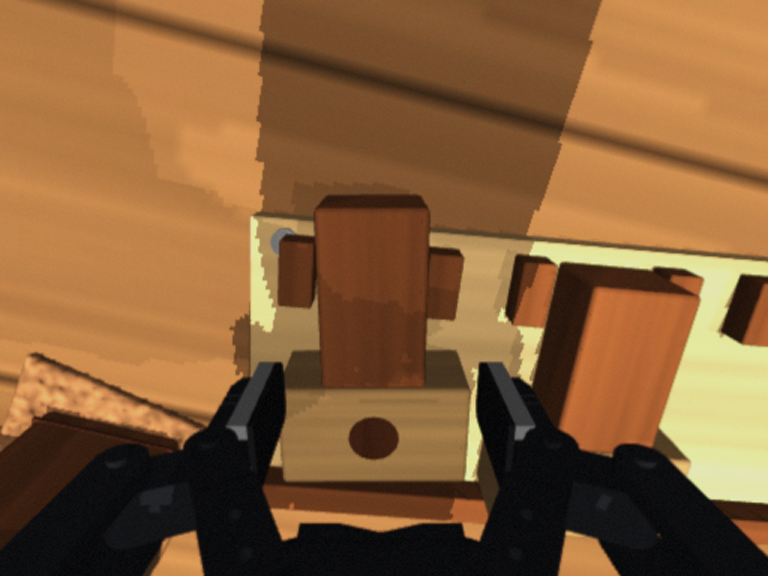

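Call:
send_rows([
  [[-1.6, 10, 1, 0, 0, 0, 0.75], [0, 10, 0, 0, 0, 0, 0.75], [0, 10, 0, 0, 0, 0, 0.75], [0, 5, 0, 0, 0, 0, 0.75], [0, 0, 0, 0, 0, 0, 0.75]],
])

```text
clock: 40.55
ee_pos: [0.5286, 0.1249, 0.0497]
ee_rot: [-1.086, -1.381, 1.383]
contact_force: [-0.3, -0.0, 0.3]
gripper_width: 0.75
```

Call:
send_rows([
  [[0, 0, 0, 0, 0, 0, 0.5], [0, 0, 0, 0, 0, 0, 0.3], [0, 0, 0, 0, 0, 0, 0.2], [0, 0, 0, 0, 0, 0, 0.2], [0, 0, 0, 0, 0, 0, 0.2], [0, 0, 0, 0, 0, 0, 0.2]],
], grip_force=60)

```text
clock: 41.15
ee_pos: [0.5297, 0.1241, 0.0513]
ee_rot: [-1.09, -1.382, 1.383]
contact_force: [0.8, -4.5, 2.3]
gripper_width: 0.451
```

```bash
python3 - <<'E'
from h import *
s=sense();print(s['contact_force'],s['gripper_width'])
c,im=look('wrist','w30'); crop(im,0,0,512,384,1.5,'w30z.png')
go([.529,.125,.050],np.radians(98.4))
E
```

```text
[ 0.7898 -4.4697  2.3489] 0.45112774553820967
at [0.5297 0.1241 0.0513] yaw 103.60987916921026 world d mm [-0.661   0.8596 -1.3252] tool shift mm [0.9939 1.3225 0.4417] turn deg [ 0.0724  5.2099 -0.1209]
```

View pics/w30z.png

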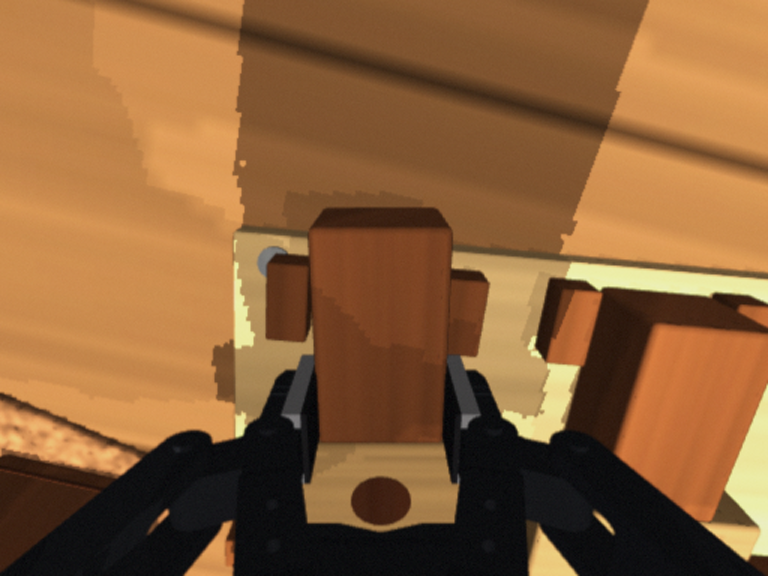

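```bash
python3 - <<'E'
from h import *
c=lc('w30');x,R=pose()
P=np.array([(309,228),(452,228),(319,443),(445,443)])/1.5
W=unproj(c,P,.048); p,r=fitpts(W,M[:4]); print(p,np.degrees(p[2]),r)
print(fitblock(c,P,[*p,.048],True,M[:4]))
d=[np.cos(p[2]),np.sin(p[2])];print((p[:2]-x[:2])@d,(p[:2]-x[:2])@[-d[1],d[0]])
E
```

```text
[0.5645 0.134  0.243 ] 13.922172107895566 [0.4836 0.6355 0.237  0.1958]
(array([0.5649, 0.1341, 0.2431, 0.0471]), np.float64(1.0687884567208812))
0.036170380376074916 0.0011715619144140653
```

Call:
send_rows([
  [[0, -6, 0, 0, 0, 0, 0.2], [0, -9, 0, 0, 0, 0, 0.2], [0, -8, 0, 0, 0, 0, 0.2], [-2.4, 0, -10, 0, 2.6, 0, 0.2], [-1.4, 0, -10.6, 0, 2.6, 0, 0.2], [0, 0, 0, 0, 0, 0, 0.2], [0, 0, 0, 0, 0, 0, 0.2]],
])

```text
clock: 41.9
ee_pos: [0.5496, 0.1258, 0.0736]
ee_rot: [-1.135, -1.318, 1.318]
contact_force: [-0.8, 0.1, -1.9]
gripper_width: 0.456
```

```bash
python3 - <<'E'
from h import *
s=sense();print(s['contact_force'],s['gripper_width'])
c,im=look('wrist','w31'); crop(im,0,0,512,384,1.5,'w31z.png')
go([.5507,.1243,.0513],np.radians(98.4))
E
```

```text
[-0.7991  0.0951 -1.8675] 0.4556187364838687
at [0.5494 0.1258 0.0736] yaw 98.52481036160748 world d mm [  1.3146  -1.5281 -22.2646] tool shift mm [-1.7144 22.2633 -1.0865] turn deg [-0.0335  0.1248  0.0215]
```

View pics/w31z.png

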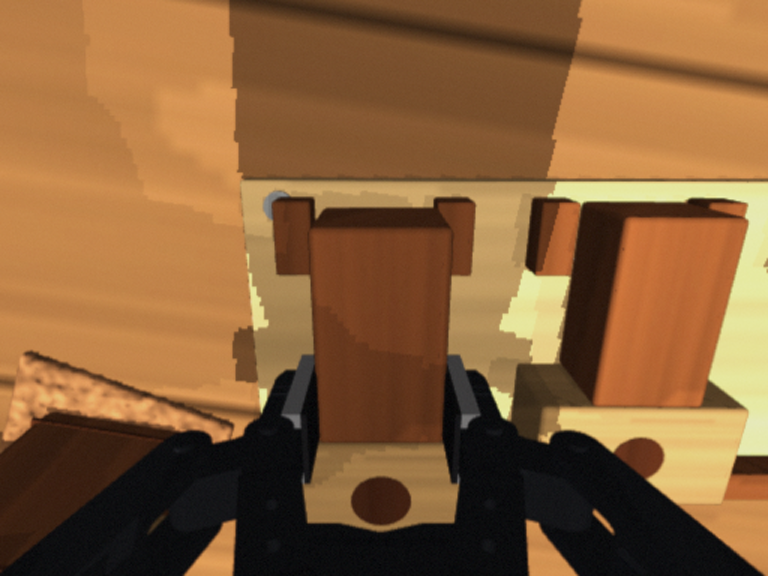

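Call:
send_rows([
  [[-1.7, 0, -1.1, 0, 0, 0, 0.2], [0, 6, 0, 0, 0, 0, 0.2], [0, 6, 0, 0, 0, 0, 0.2], [0, 5, 0, 0, 0, 0, 0.2], [0, 3, 0, 0, 0, 0, 0.2], [0, 1.5, 0, 0, 0, 0, 0.2], [0, 0, 0, 0, 0, 0, 0.2]],
])

```text
clock: 42.65
ee_pos: [0.5513, 0.1241, 0.0518]
ee_rot: [-1.136, -1.317, 1.317]
contact_force: [-0.2, 0.4, -2.1]
gripper_width: 0.456
```

```bash
python3 - <<'E'
from h import *
s=sense();print(s['contact_force'],s['gripper_width'])
go([.5507,.1243,.0513],np.radians(98.4))
E
```

```text
[-0.2386  0.3988 -2.0804] 0.45567649684851586
at [0.5513 0.1241 0.0518] yaw 98.44618092086209 world d mm [-0.5622  0.1552 -0.5348] tool shift mm [0.236  0.535  0.5332] turn deg [-0.0194  0.0462  0.0016]
```

Call:
send_rows([
  [[0, 1, 0.3, 0, 0, 0, 0.2], [0, 0, 0, 0, 0, 0, 0.4], [0, 0, 0, 0, 0, 0, 0.55], [0, 0, 0, 0, 0, 0, 0.62], [0, 0, 0, 0, 0, 0, 0.62], [0, -10, 0, 0, 0, 0, 0.62], [0, -20, 0, 0, 0, 0, 0.62], [0, -30, 0, 0, 0, 0, 0.62]],
])

```text
clock: 43.45
ee_pos: [0.5502, 0.124, 0.1112]
ee_rot: [-1.134, -1.315, 1.318]
contact_force: [-0.3, -0.0, 0.4]
gripper_width: 0.617
```

Call:
send_rows([
  [[5, -30, 25, 0, 0, 0, 0.8], [5, -30, 25, 0, 0, 0, 0.8], [5, -30, 15, 0, 0, 0, 0.8], [0, 0, 0, 0, 0, 0, 0.8]],
])

```text
clock: 43.85
ee_pos: [0.4843, 0.1299, 0.2059]
ee_rot: [-1.14, -1.323, 1.314]
contact_force: [1.0, -0.4, -0.8]
gripper_width: 0.798
```

```bash
python3 - <<'E'
from h import *
print(pose()[0])
c,im=look('wrist','w32'); crop(im,140,120,350,300,3.3,'b32.png')
E
```

```text
[0.4843 0.1299 0.2059]
```

View pics/b32.png

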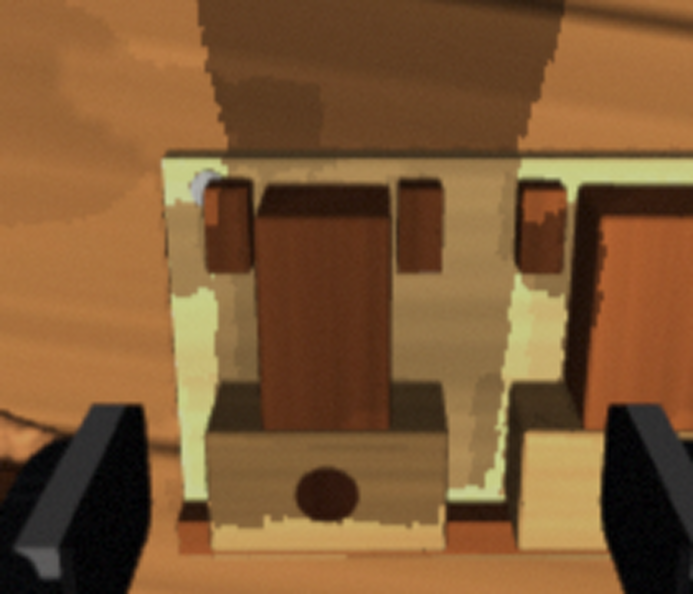

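```bash
python3 - <<'E'
from h import *
c=lc('w32')
P=np.array([(257,213),(390,214),(263,430),(388,430),(208,432),(446,432),(444,550),(212,549)])/3.3+[140,120]
for zf in (0,1): print(fitblock(c,P,[.587,.13,.147,.048],zf))
go([.606,-.375,.26],None)
E
```

```text
(array([0.5864, 0.1308, 0.1449, 0.048 ]), np.float64(1.456271015088305))
(array([0.5879, 0.1309, 0.1449, 0.0452]), np.float64(1.0880103838762807))
at [0.4848 0.1297 0.2039] yaw 98.47327748378774 world d mm [ 121.2222 -504.6648   56.1459] tool shift mm [-517.0325  -55.7815  -45.8202] turn deg [ 0.2897  0.     -0.0148]
```

Call:
send_rows([
  [[-35, -10, 0, 0, 0, 0, 0.3], [-42, -10, 0, 0, 0, 0, 0], [-42, -10, 0, 0, 0, 0, 0], [-42, -10, 0, 0, 0, 0, 0], [-42, -10, 0, 0, 0, 0, 0], [-42, -5, 0, 0, 0, 0, 0], [-42, 0, 0, 0, 0, 0, 0], [-42, 0, 0, 0, 0, 0, 0]],
])

```text
clock: 44.7
ee_pos: [0.533, -0.1982, 0.2553]
ee_rot: [-1.135, -1.316, 1.317]
contact_force: [1.0, 0.8, -0.3]
gripper_width: -0.002
```

Call:
send_rows([
  [[-42, 0, -11, 0, 0, 0, 0], [-42, 0, -11, 0, 0, 0, 0], [-42, 0, -11, 0, 0, 0, 0], [-40, 0, -11, 0, 0, 0, 0], [0, 0, 0, 0, 0, 0, 0], [0, 0, 0, 0, 0, 0, 0]],
])

```text
clock: 45.3
ee_pos: [0.6007, -0.3548, 0.2536]
ee_rot: [-1.133, -1.315, 1.315]
contact_force: [0.6, -0.3, -0.5]
gripper_width: -0.002
```

```bash
python3 - <<'E'
from h import *
s=sense();print(s['q'],s['gripper_width'])
go([.606,-.375,.20],None)
c,im=look('wrist','w33'); crop(im,0,0,512,384,1.5,'w33z.png')
E
```

```text
[-0.6537  0.5279  0.4431  1.4891  0.0002 -0.7997] -0.0015194756750723274
at [ 0.6007 -0.3548  0.2536] yaw 98.36603900818695 world d mm [  5.2561 -20.1789 -53.6324] tool shift mm [-20.8576  53.5775  -2.3778] turn deg [-0.1214  0.0001  0.1375]
```

View pics/w33z.png

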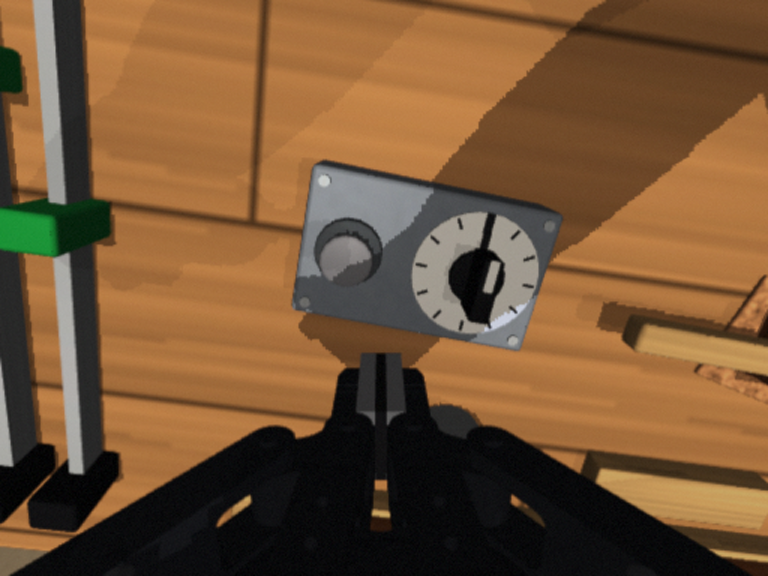

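```bash
python3 - <<'E'
from h import *
c=lc('w33'); W=unproj(c,np.array([(347,259)])/1.5,.082)[0]; print(W)
go([W[0],W[1],.115],None); 
E
```

```text
[ 0.603  -0.3752  0.082 ]
at [ 0.6006 -0.3538  0.2546] yaw 98.41862983923397 world d mm [   2.3917  -21.3501 -139.6169] tool shift mm [-21.7075 139.5811   0.5592] turn deg [-0.0824  0.0001  0.0974]
```

Call:
send_rows([
  [[-10, 0, 0, 0, 0, 0, 0], [-11.7, 20, 0, 0, 0, 0, 0], [0, 30, 0, 0, 0, 0, 0], [0, 35, 0, 0, 0, 0, 0], [0, 30, 0, 0, 0, 0, 0], [0, 15, 0, 0, 0, 0, 0], [0, 5, 0, 0, 0, 0, 0], [0, 0, 0, 0, 0, 0, 0]],
])

```text
clock: 46.15
ee_pos: [0.604, -0.3749, 0.1214]
ee_rot: [-1.135, -1.317, 1.317]
contact_force: [0.8, -0.4, 1.0]
gripper_width: -0.001
```

```bash
python3 - <<'E'
from h import *
s=sense();print(s['contact_force']); go([.6035,-.375,.090],None)
c,im=look('wrist','w34'); crop(im,0,0,512,384,1.5,'w34z.png')
E
```

```text
[ 0.797  -0.422   0.9772]
at [ 0.604  -0.3749  0.1214] yaw 98.48415019539846 world d mm [ -0.4708  -0.1414 -31.3613] tool shift mm [-0.0706 31.3613  0.4861] turn deg [-0.0007  0.      0.0005]
```

View pics/w34z.png

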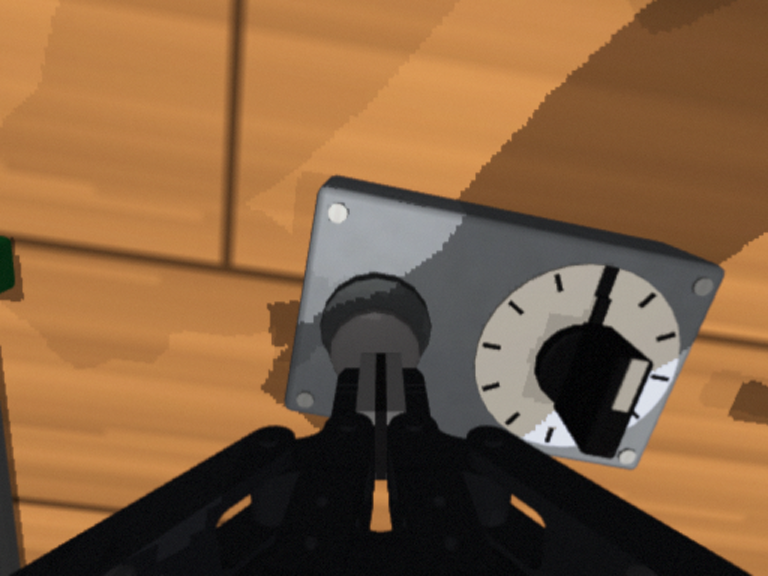

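Call:
send_rows([
  [[0, 10, 0, 0, 0, 0, 0], [0, 7, 0, 0, 0, 0, 0], [0, 5, 0, 0, 0, 0, 0], [0, 4, 0, 0, 0, 0, 0], [0, 3, 0, 0, 0, 0, 0], [0, 2, 0, 0, 0, 0, 0], [0, 0, 0, 0, 0, 0, 0]],
])

```text
clock: 46.9
ee_pos: [0.6041, -0.3754, 0.0906]
ee_rot: [-1.137, -1.317, 1.317]
contact_force: [-0.7, 0.2, 7.0]
gripper_width: -0.0
```

```bash
python3 - <<'E'
from h import *
s=sense();print(s['contact_force'],pose()[0])
E
```

```text
[-0.6631  0.2163  6.9538] [ 0.6041 -0.3754  0.0906]
```

Need a firm bottom stop; a little further.

Call:
send_rows([
  [[0, 1, 0, 0, 0, 0, 0], [0, 1, 0, 0, 0, 0, 0], [0, 1, 0, 0, 0, 0, 0], [0, 0, 0, 0, 0, 0, 0], [0, 0, 0, 0, 0, 0, 0]],
])

```text
clock: 47.4
ee_pos: [0.6042, -0.3755, 0.0899]
ee_rot: [-1.139, -1.318, 1.318]
contact_force: [-4.5, 3.8, 19.6]
gripper_width: 0.003
```

```bash
python3 - <<'E'
from h import *
s=sense();print(s['contact_force'],pose()[0])
E
```

```text
[-4.492   3.7586 19.5871] [ 0.6042 -0.3755  0.0899]
```

Bottomed (19.6 N, well above the 8 N spring). Release and retreat upward, then check everything.

Call:
send_rows([
  [[0, -4, 0, 0, 0, 0, 0], [0, -8, 0, 0, 0, 0, 0], [0, -15, 0, 0, 0, 0, 0], [0, -30, 0, 0, 0, 0, 0], [0, -40, 0, 0, 0, 0, 0], [0, -40, 0, 0, 0, 0, 0], [0, -30, 20, 0, 0, 0, 0], [0, 0, 30, 0, 0, 0, 0]],
])

```text
clock: 48.2
ee_pos: [0.5557, -0.3831, 0.2581]
ee_rot: [-1.142, -1.319, 1.319]
contact_force: [0.9, -0.6, 0.8]
gripper_width: 0.0
```

Call:
send_rows([
  [[0, 0, 40, 0, 0, 0, 0], [0, 0, 40, 0, 0, 0, 0], [0, 0, 40, 0, 0, 0, 0], [0, 0, 0, 0, 0, 0, 0]],
])

```text
clock: 48.6
ee_pos: [0.432, -0.4005, 0.2546]
ee_rot: [-1.136, -1.314, 1.315]
contact_force: [0.5, -0.6, 0.3]
gripper_width: -0.004
```

```bash
python3 - <<'E'
from h import *
print(pose()[0])
c,im=look('top','t35'); crop(im,120,100,440,290,2.5,'t35z.png')
c,im=look('side','s35'); crop(im,190,120,310,280,4,'s35z.png')
E
```

```text
[ 0.432  -0.4005  0.2546]
```

View pics/t35z.png

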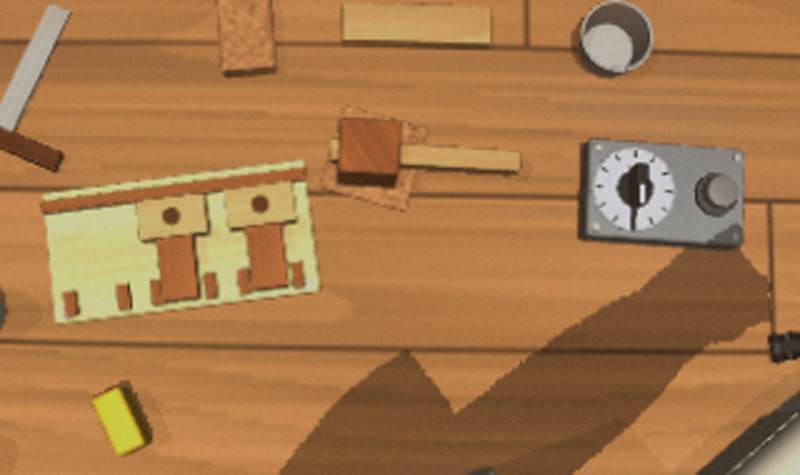

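View pics/s35z.png

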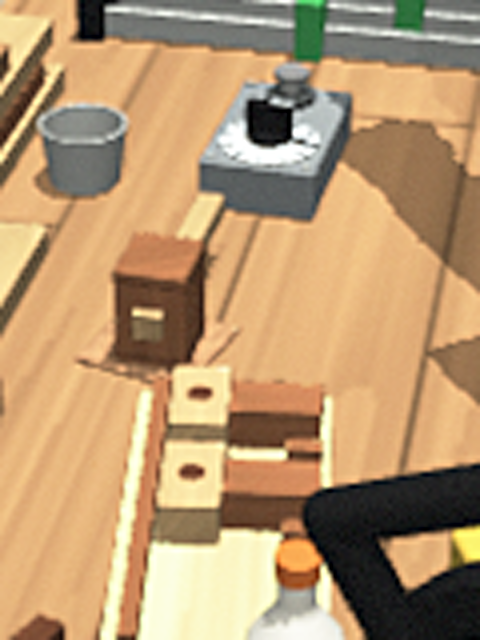

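```bash
python3 -c "
from rig import *
print(finish_job())"
```

```text
the job is handed in; nothing more can be done
None
```

The job is handed in at about 48.6 s of the 210 s allowed. `finish_job()` gives no verdict, so the checks below are from camera images and force readings.

**What I did**
- **Dial:** turned it about 107° clockwise to the zero mark and let go.
- **Blocks:** only two T-joints were present. They went into bays 1 and 2.
- **Pegs:** gripped the mallet by its head and pressed each peg down until the mallet met the block (30–38 N net).
- **Mallet:** stood it back on its pad, about 10 mm from the pad's centre.
- **Plunger:** pushed it to its stop at 19.6 N (8 N is fully down) and released it.

**The bay 1 block was knocked aside.** After its peg was driven, I found it about 22 mm out of place and turned about 5°. I did not see it happen. I regripped it by the leg and put it back once the mallet was down.

**Last checks**
- **Blocks:** both lie flat, within about 2 mm of their bays and within 0.01 rad of the jig. Bay 1 was measured after its repair. Bay 2 was last measured before its peg was driven, though it still looks seated in the final pictures.
- **Pegs, dial, mallet, plunger:** both pegs look flush, the pointer is on zero, the mallet stands upright, and the plunger is back up. I judged these by eye in the final top and side views.
- **Bystanders:** none looked moved in the final views. I did not measure them, and those views do not show all of them in full.
- **Arm:** clear of everything.

The fits that left block height free read the tops 3–5 mm too low. I put that down to camera error, because the mallet met both tops at the expected height. No check failed at the end.

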